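# Find the high spot of a dough-sheeter roller on V-blocks

### The job

Check the dough-sheeter roller for runout: take the dial indicator's head by its grip post and lower it until the plunger rides on the roller with about half of its stroke pressed in, and let go of it. Then turn the roller in its V-blocks by its spoked hand wheel to find its high spot, and leave it resting there, with the highest point of the roller right under the plunger. Work gently: do not bottom out the plunger, do not push the roller up out of the V-blocks, and leave the other things on the bench alone.

Things in the scene. Friction and masses are not known exactly. Their poses are not given: they have to be found in the camera images.
- stand: fixed dark steel stand: base plate 235 x 310 x 12 mm, two V-blocks (26 mm thick, tops 92 mm up, at y = -150 and +70 mm), round column (22 mm dia, 270 mm high, at x = 125 mm). Origin on the bench, straight below the plunger; z up, y along the roller's axis (which lies 90 mm up), x away from the robot to the column.
- head (a joint): how far the indicator head has been slid down its column, m: 0 at the top, 0.060 at the bottom. It stays where it is left (needs about 9 N besides its own weight of 3.5 N to slide; 6 N to push down). The plunger's tip, unpressed, is 150 mm above the bench at 0.
- grip (a point): point to take the head: in the black upright post on the head, straight above the plunger, 16 mm thick along the stand's y, 26 mm along its x, top 16 mm above this point, foot (an arm 24 mm wide) 34 mm below it. The dial (60 mm dia, face up) starts 32 mm from here on the column side, its top 24 mm below this point.
- plunger: steel indicator plunger, 7 mm dia with a 10 mm ball end, sliding up into the head against a spring: 0.8 N at rest, rising to 2.4 N at its full stroke of 20 mm. Its origin lies 150 mm below its tip; z up.
- tip (a point): lowest point of the plunger's ball, which rides on the middle of the roller
- needle (a joint): the dial's needle, rad: 0.25 rad for each mm that the plunger is pressed in; 0 with the plunger out, 2.5 at half stroke, 5.0 bottomed. It turns clockwise seen from above, and at 0 points 0.6 rad clockwise of the direction from dial to grip post.
- shaft: loose roller assembly: steel shaft 22 mm dia, 284 mm long, resting in the V-blocks by its weight (0.6 to 0.9 kg in all); roller and hand wheel are fast on it. Origin on its axis near the plunger, y along the axis. It turns with a drag of about 0.03 N m, stays where it is left and can slide a few mm lengthwise.
- axis_mid (a point): point on the shaft's axis below the plunger, in the white plastic roller (44 mm dia, 102 mm long). The roller sits 3 mm off-centre: turning it moves the plunger up and down by 6 mm as a sine, once a turn, its top 19 to 25 mm above the axis. At what angle its high spot lies is unknown and cannot be told from any pose
- wheel: dark steel hand wheel fast on the shaft: six round spokes 10 mm dia reaching 68 mm from the axis, 60 degrees apart, no rim, one along this body's z. Origin on the shaft's axis near the plunger; spokes at y = -105 mm, hub 34 mm dia from y = -98 to -132 mm. A spoke near the top can be pushed across the axis with a finger let down between two spokes.
- cake_ring: bystander: steel cake ring, 100 mm dia, 50 mm high, on the bench
- bowl: bystander: steel bowl, 150 mm dia, 75 mm high
- palette_knife: bystander: palette knife with a black handle, 270 mm long, lying on the bench

How it is judged:
By the outcome, as a careful person would: the job done as asked, in the order asked, and still so for the second after the job is handed in, with the robot touching nothing.
It also fails if it takes over 72 s, if anything falls off the work surface, if the arm or the gripper's body presses on something with over 40 N, if the wrist force passes 120 N, or if a joint passes its speed limit or range.

### The arm

A 7-joint arm with a two-finger parallel gripper is mounted at the origin on the work surface. World frame = base frame: x ahead of the robot, y to its left, z up, the work surface at z = 0. Lengths are in m, angles in rad, forces in N, time in s.
With the tool pointing down it reaches from about 0.425 to 0.925 m from the base axis. Payload 6.8 kg.
Tool frame: the origin (TCP) lies midway between the tips of the shut fingers; the grasp point (between the pads) lies 19 mm behind it (env.tcp_to_grasp is the distance from the TCP to the grasp point, in m); z points along the fingers, y is the direction in which the jaws open and shut (so a half turn about z gives the same grasp; the last joint's range is limited). The gripper opens to 88 mm and grips with 3 to 60 N. Pads are 20 mm wide; open, the fingers measure 115 mm over their backs; the gripper's body (75 mm by 178 mm) begins 61 mm behind the grasp point.
Start: joints at [-0.108, 0.477, 0.022, 1.555, -0.011, 1.109, -0.083], TCP at [0.675, 0, 0.223] pointing down, gripper open.
Joint ranges: [-2.96, 2.96], [-0.34, 2.1], [-1.41, 1.46], [0.24, 2.44], [-1.37, 4.51], [0.17, 1.92], [-2.96, 2.96]. Speed limits (rad/s): [2.39, 2.39, 3.14, 3.14, 3.14, 3.14, 3.14].

### API

Orientations are given as a rotation vector (axis times angle).
In Python, from workcell import readout, cams, sign_off, env gives the robot as it stands.
- The arm moves only by the tool send_rows, never from a script. Its arguments are lists of equal length, an entry for each row: "grip": the finger opening in mm, from 0 to 87.8; "slide": the shift along the tool's x, y, z in mm, a list of three; "roll": the turn about the tool's z in rad. A call has exactly 5 rows; each row shifts and turns the pose as measured when the row begins, along the tool's axes as they then stand; what a row does not reach is not made up. A row lasts 1/8 s, in which the tool goes at most 62.5 mm and 10.7 degrees, less where a joint would pass 70% of its speed; a pose out of reach is approached as far as the arm can. A call with a gripper value outside its range is refused whole. The fingers move at their own pace and stop on an object; the grip force is fixed at half the most. Time passes only in rows, so rows that do not move let the fingers close, or fill a call up. It gives the time, the measured TCP pose, the force and the opening at its end, in the units of the state.
- readout.get_obs(): the state, without advancing time (a new reading comes with each control period).
- cams.grab_frame(name): name is "scene" or "side" or "wrist"; returns a dict with "img" (384x512x3 uint8, red, green, blue), "fov_y" (degrees; the focal length in pixels is half the picture's height over the tangent of half this angle, whatever the lens; pixels are square), "cx", "cy" (the principal point, pixels), "origin" and "attitude" of the camera in the world. Camera axes: x right, y down, z forward; pixel columns grow to the right and rows downward; lengths in m; the calibration is good to about 2 mm. A picture is of the moment at which its call begins. There is no depth.
- sign_off(): hands the job in, once; it reports no verdict.
The state is a dict: "t": time; "joint_positions": joint angles; "qvel": joint speeds; "effort": joint torques, N m; "tcp_pos": TCP position; "tcp_rot": TCP orientation; "contact_force": force on the tool from outside, world axes, zero at the start; "ft_torque": the same for the moment, N m; "opening": opening from 0.0 (shut) to 1.0 (fully open).
Only numpy, scipy, OpenCV 4.12 (cv2) and the standard library are available. Lean on these libraries where they do the work, as an engineer would, in place of code of your own. Each camera call takes 0.05 s, during which the arm holds its last target.

## Working session

There is one attempt and no reset: what is moved stays moved. The work goes in short steps, Python scripts to look and compute and a tool call to move; the robot and the scene stay as the last step left them, time stands still between calls to the robot, and variables do not carry over. Pictures are saved under pics/ and viewed, and the job is handed in when it is done.

Besides the shell and the picture viewer there is one more tool, called after "Request:" as name(argument=value, ...) on one line, values as JSON. send_rows: Moves the arm, as the interface text tells. Its arguments: {"type":"object","properties":{"grip":{"type":"array","items":{"type":"number"}},"slide":{"type":"array","items":{"type":"array","items":{"type":"number"}}},"roll":{"type":"array","items":{"type":"number"}}},"required":["grip","slide","roll"]}

```bash
mkdir -p pics
cat > h.py <<'E'
import numpy as np,cv2
from workcell import readout,cams,sign_off,env
from scipy.spatial.transform import Rotation as R
def grab(n,f=None):
    d=cams.grab_frame(n)
    if f: cv2.imwrite('pics/'+f,d['img'][:,:,::-1])
    return d
def cal(d):
    A=np.array(d['attitude'],float)
    M=A if A.shape==(3,3) else R.from_rotvec(A).as_matrix()
    f=192/np.tan(np.radians(d['fov_y'])/2)
    return M,np.array(d['origin']),f,d['cx'],d['cy']
def proj(d,p):
    M,o,f,cx,cy=cal(d); q=M.T@(np.array(p)-o); return np.array([cx+f*q[0]/q[2],cy+f*q[1]/q[2]])
def ray(d,u,v):
    M,o,f,cx,cy=cal(d); return o,M@np.array([(u-cx)/f,(v-cy)/f,1])
def atz(d,u,v,z):
    o,r=ray(d,u,v); return o+r*(z-o[2])/r[2]
E
python3 - <<'E'
from h import *
for n in ['scene','side','wrist']:
    d=grab(n,n+'0.png'); print(n,d['fov_y'],d['cx'],d['cy'],d['origin'],d['attitude'])
o=readout.get_obs();print(o)
E
```

```text
scene 43.08168463505107 262.0236048316119 193.45558241885934 [0.9237794  0.76376735 1.44923189] [-0.75735874 -2.75753758  0.86088413]
side 54.7285723546035 259.4383681041497 192.4847500650601 [ 0.44827983 -0.81965145  0.7364963 ] [-2.19227975  0.08219764 -0.02039815]
wrist 71.31355939166957 254.7402916242604 193.6026033143838 [0.67448151 0.07346091 0.38423005] [ 2.86687203e+00  1.24118583e-03 -3.73211876e-03]
{'t': 0.15, 'joint_positions': array([-0.10811112,  0.47761728,  0.0223973 ,  1.55616255, -0.01147696,
        1.10928882, -0.0831124 ]), 'qvel': array([ 0.0007605 , -0.00089926,  0.00064498, -0.00210051,  0.00285255,
       -0.00044346,  0.00034049]), 'effort': array([ 2.56581799e-03, -5.83290482e+01,  1.53667007e+00, -2.72875071e+01,
       -5.42110554e-02,  1.44432642e-02,  8.67239464e-05]), 'tcp_pos': array([ 6.74566416e-01, -3.48540984e-05,  2.21927418e-01]), 'tcp_rot': array([-2.22085896e+00, -2.22081993e+00,  1.64052746e-03]), 'contact_force': array([ 1.196093  , -0.65331183, -0.21942414]), 'ft_torque': array([0.01326064, 0.01575608, 0.0340392 ]), 'opening': 1.003688371672137}
```

View pics/scene0.png

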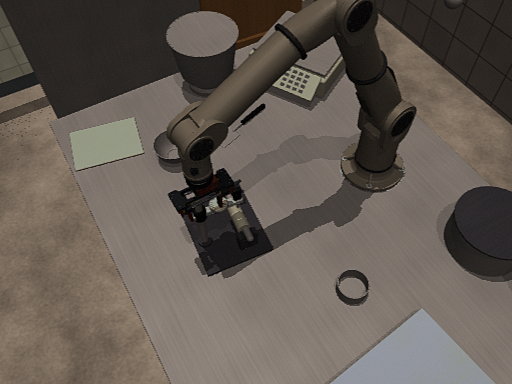

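View pics/side0.png

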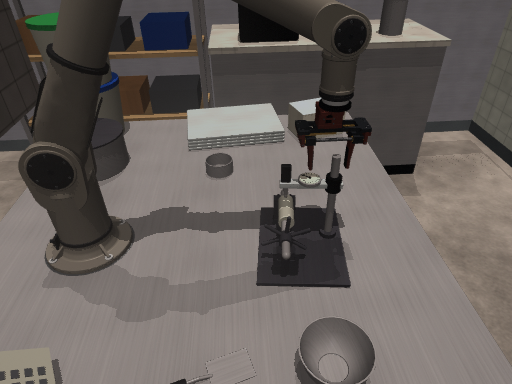

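View pics/wrist0.png

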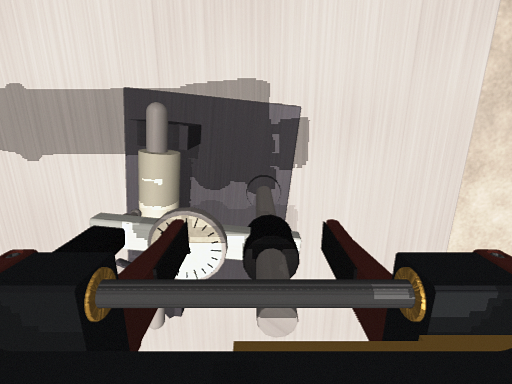

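Run:
```python
from h import *
a=cv2.imread('pics/side0.png')[140:295,235:365]; cv2.imwrite('pics/s1.png',cv2.resize(a,None,fx=3.8,fy=3.8,interpolation=2))
a=cv2.imread('pics/scene0.png')[160:285,155:285]; cv2.imwrite('pics/c1.png',cv2.resize(a,None,fx=4.6,fy=4.6,interpolation=2))
```

```text
(no output)
```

View pics/s1.png

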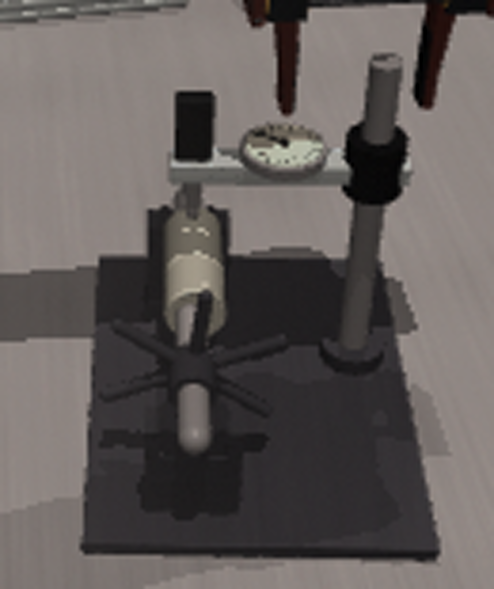

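View pics/c1.png

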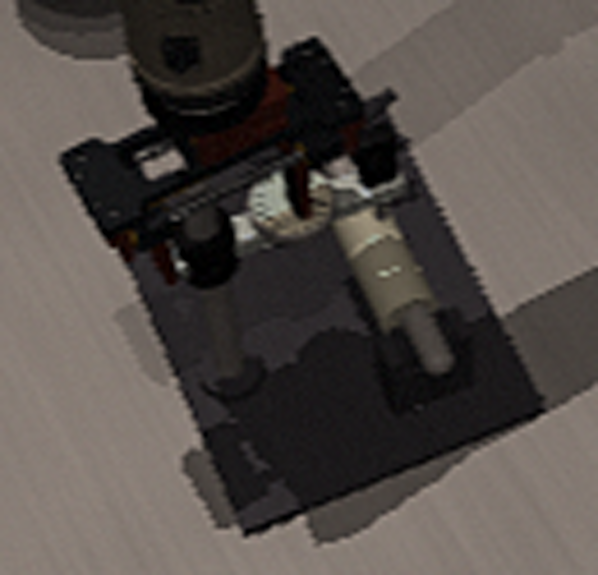

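Run:
```python
from h import *
s=cams.grab_frame('side');c=cams.grab_frame('scene');w=cams.grab_frame('wrist')
S=lambda u,v:(235+u/3.8,140+v/3.8)
C=lambda u,v:(155+u/4.6,160+v/4.6)
def p(n,d,uv,z): print(n,atz(d,*uv,z)[:2].round(4))
p('FL',s,S(83,545),.012);p('FR',s,S(437,550),.012);p('BL',s,S(100,258),.012)
p('colbase s',s,S(352,350),.014);p('colbase c',c,C(234,376),.014)
p('coltop',s,S(386,61),.27);p('coltop',s,S(386,61),.282)
p('c BL',c,C(545,405),.012);p('c BR',c,C(243,530),.012)
p('w BL',w,(124,88),.012);p('w BR',w,(300,107),.012);p('w col',w,(262,187),.014); p('w shaft end top',w,(156,104),.09)
p('w roller end mid',w,(159,152),.09)
p('shaft near end s',s,S(196,432),.09)
for z in(.2,.22,.24):
  p('post top c',c,C(382,165),z);p('post top s',s,S(195,95),z)
p('w dial c',w,(188,245),.20);p('s dial',s,S(284,146),.2);
p('w dial c',w,(188,245),.22);p('s dial',s,S(284,146),.22)
```

```text
FL [ 0.4719 -0.2003]
FR [ 0.7015 -0.2229]
BL [0.5047 0.1034]
colbase s [ 0.6877 -0.029 ]
colbase c [ 0.6838 -0.0179]
coltop [ 0.6854 -0.0337]
coltop [ 0.6793 -0.0539]
c BL [0.5006 0.1176]
c BR [0.7337 0.0938]
w BL [0.5035 0.1112]
w BR [0.7339 0.0878]
w col [ 0.6843 -0.0212]
w shaft end top [0.5708 0.0877]
w roller end mid [0.5691 0.0377]
shaft near end s [ 0.5469 -0.1807]
post top c [ 0.5552 -0.0104]
post top s [0.5723 0.0491]
post top c [0.5611 0.0019]
post top s [0.5677 0.0167]
post top c [0.567  0.0143]
post top s [ 0.5631 -0.0157]
w dial c [ 0.6237 -0.0191]
s dial [ 0.6246 -0.0229]
w dial c [ 0.6292 -0.0091]
s dial [ 0.6181 -0.0526]
```

Request:
send_rows(grip=[87,87,87,87,87], slide=[[0,0,-40],[0,0,-40],[0,-30,-10],[0,-30,0],[0,-30,0]], roll=[0,0,0,0,-0.17])

```text
t: 0.92
tcp_pos: [0.5836, 0.0001, 0.3139]
tcp_rot: [-2.019, -2.405, 0.003]
contact_force: [0.2, -0.1, 0.5]
opening: 0.99
```

Request:
send_rows(grip=[87,87,87,87,87], slide=[[0,0,0],[0,0,0],[0,0,0],[0,0,0],[0,0,0]], roll=[-0.18,-0.18,-0.18,-0.18,-0.18])

```text
t: 1.55
tcp_pos: [0.5811, 0.0, 0.3151]
tcp_rot: [-0.726, -3.055, 0.001]
contact_force: [0.3, 0.3, 0.1]
opening: 0.989
```

Run:
```python
from h import *
o=readout.get_obs();print(o['t'],o['tcp_pos'],R.from_rotvec(o['tcp_rot']).as_matrix().round(3),o['joint_positions'].round(2))
grab('wrist','w1.png');d=grab('side','sd1.png')
```

```text
1.55 [5.81058539e-01 1.57702258e-05 3.15121455e-01] [[-0.893  0.45  -0.001]
 [ 0.45   0.893 -0.001]
 [ 0.001 -0.001 -1.   ]] [ 0.01  0.26 -0.14  1.66  0.04  1.23  0.96]
```

View pics/w1.png

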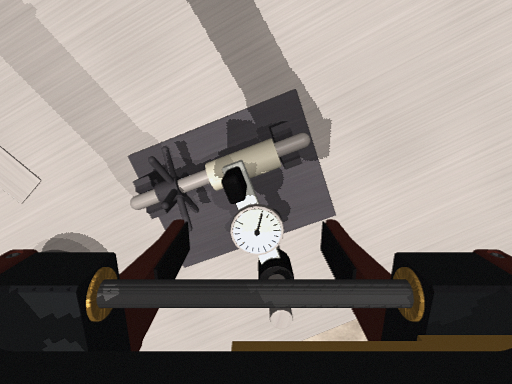

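Run:
```python
from h import *
from scipy.optimize import least_squares
d=cams.grab_frame('wrist')
a=cv2.imread('pics/w1.png')[85:330,120:345]; cv2.imwrite('pics/w1c.png',cv2.resize(a,None,fx=2.4,fy=2.4,interpolation=2))
P=[((297,90),(0,1,'p')),((334,215),(1,1,'p')),((130,157),(0,0,'p')),((185,266),(1,0,'p')),((257,230),(.062,0,.2)),((276,274),(.125,0,.215))]
def res(q):
    x,y,t,px,py=q; e=[]
    for uv,m in P[:5]:
        if m[2]=='p': l=np.array([px+.235*m[0],py+.31*m[1],.012])
        else: l=np.array(m)
        w=np.array([x+np.cos(t)*l[0]-np.sin(t)*l[1],y+np.sin(t)*l[0]+np.cos(t)*l[1],l[2]])
        e+=list(proj(d,w)-uv)
    return e
r=least_squares(res,[.56,-.01,-.1,-.07,-.195]);print(r.x.round(4),np.round(r.fun,1))
o1=atz(d,307,141,.09);o2=atz(d,137,203,.09);print(o1,o2,np.arctan2(*(o1-o2)[:2]))
x,y,t=r.x[:3]
for l in [(0,0,.24),(0,0,.224),(.125,0,.27)]:
    print(l,proj(d,[x+np.cos(t)*l[0],y+np.sin(t)*l[0],l[2]]))
```

```text
[ 0.5612 -0.0127 -0.112  -0.0707 -0.1893] [ 0.3 -1.   2.9  1.1 -2.3 -1.1 -0.9  2.3 -0.  -0. ]
[0.5756193  0.08488698 0.09      ] [ 0.54330899 -0.18306626  0.09      ] 0.1200025381548366
(0, 0, 0.24) [233.66169844 188.79588859]
(0, 0, 0.224) [234.94045159 184.66370704]
(0.125, 0, 0.27) [281.19985892 319.21140553]
```

View pics/w1c.png

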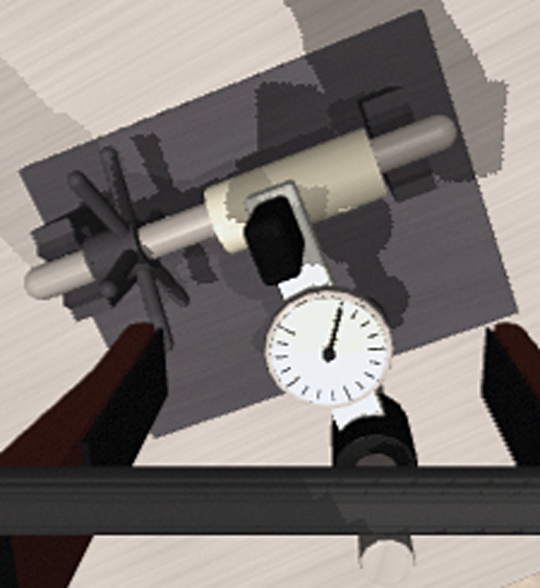

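Request:
send_rows(grip=[70,60,60,60,60], slide=[[0,0,0],[0,0,0],[19,-15,0],[0,0,0],[0,0,0]], roll=[-0.18,-0.18,0,0,0])

```text
t: 2.33
tcp_pos: [0.5606, -0.0124, 0.315]
tcp_rot: [-0.193, -3.135, 0.0]
contact_force: [0.3, 0.0, -1.0]
opening: 0.686
```

```bash
cat >> h.py <<'E'
ST=[0.5612,-0.0127,-0.114]
def s2w(l):
    x,y,t=ST; return np.array([x+np.cos(t)*l[0]-np.sin(t)*l[1],y+np.sin(t)*l[0]+np.cos(t)*l[1],l[2]])
def go(l):
    """tool-frame shift mm to stand point l, and current stand coords"""
    o=readout.get_obs(); M=R.from_rotvec(o['tcp_rot']).as_matrix()
    print('t',round(o['t'],2),'tcp',o['tcp_pos'].round(4),'yaw',round(np.arctan2(M[1,0],M[0,0])-np.pi-ST[2],4),'zax',M[:,2].round(3),'F',o['contact_force'].round(1),'open',round(o['opening']*87.8,1))
    x,y,t=ST; q=o['tcp_pos']-[x,y,0]; c,s=np.cos(t),np.sin(t)
    print('stand mm',(1e3*np.array([c*q[0]+s*q[1],-s*q[0]+c*q[1],q[2]])).round(1),'shift',(1e3*M.T@(s2w(l)-o['tcp_pos'])).round(1))
def crop(img,f,u0,u1,v0,v1,k):
    cv2.imwrite('pics/'+f,cv2.resize(np.ascontiguousarray(img[v0:v1,u0:u1,::-1]),None,fx=k,fy=k,interpolation=2))
E
python3 - <<'E'
from h import *
go([0,0,.205])
d=grab('wrist','w2.png')
for l in [(0,0,.24),(0,.008,.24),(0,-.008,.24),(.013,.008,.24),(-.013,.008,.24),(-.013,-.008,.24),(.013,-.008,.24)]:print(l,proj(d,s2w(l)).round(1))
crop(d['img'],'w2c.png',130,330,120,330,2.8)
E
```

```text
t 2.33 tcp [ 0.5606 -0.0124  0.315 ] yaw -0.009 zax [-0.001 -0.    -1.   ] F [ 0.3  0.  -1. ] open 60.2
stand mm [-6.00e-01  3.00e-01  3.15e+02] shift [ -0.7  -0.2 110. ]
(0, 0, 0.24) [255.3 202.3]
(0, 0.008, 0.24) [263.9 202.2]
(0, -0.008, 0.24) [246.7 202.4]
(0.013, 0.008, 0.24) [263.9 215.4]
(-0.013, 0.008, 0.24) [263.9 188.7]
(-0.013, -0.008, 0.24) [246.5 188.8]
(0.013, -0.008, 0.24) [246.9 215.5]
```

View pics/w2c.png

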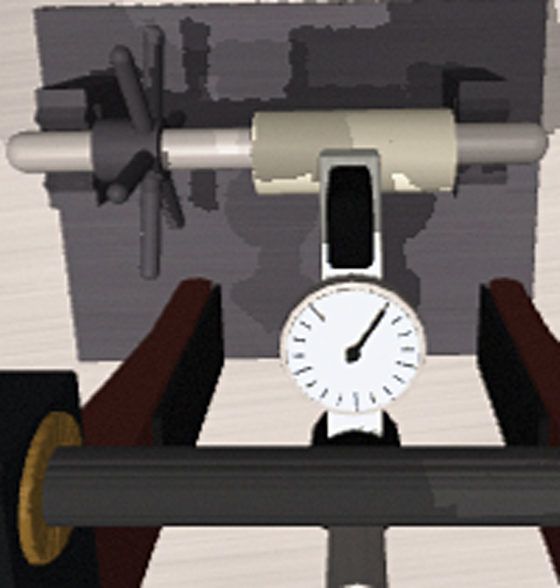

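Request:
send_rows(grip=[50,40,40,40,40], slide=[[-1,0,40],[0,0,40],[0,0,25],[0,0,5],[0,0,0]], roll=[0,0,0,0,0])

```text
t: 3.0
tcp_pos: [0.5653, -0.0101, 0.2035]
tcp_rot: [0.196, 3.132, 0.002]
contact_force: [0.0, 0.8, -0.6]
opening: 0.456
```

Run:
```python
from h import *
go([0,0,.205])
d=grab('wrist','w3.png')
```

```text
t 3.0 tcp [ 0.5653 -0.0101  0.2035] yaw -0.0113 zax [ 0.003  0.001 -1.   ] F [ 0.   0.8 -0.6] open 40.1
stand mm [  3.8   3.1 203.5] shift [ 3.8 -3.1 -1.5]
```

View pics/w3.png

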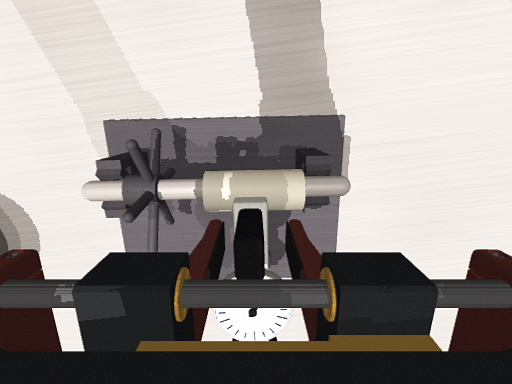

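Request:
send_rows(grip=[40,40,40,30,26], slide=[[4,-3,-1],[0,0,0],[0,0,0],[0,0,0],[0,0,0]], roll=[0.01,0,0,0,0])

```text
t: 3.68
tcp_pos: [0.5625, -0.0126, 0.2079]
tcp_rot: [0.214, 3.125, 0.003]
contact_force: [-1.1, -0.4, 0.1]
opening: 0.299
```

Run:
```python
from h import *
go([0,0,.205])
d=grab('wrist')
crop(d['img'],'w4c.png',170,340,180,350,3)
```

```text
t 3.67 tcp [ 0.5625 -0.0126  0.2079] yaw -0.0225 zax [ 0.009  0.001 -1.   ] F [-1.1 -0.4  0.1] open 26.3
stand mm [1.300e+00 2.000e-01 2.079e+02] shift [ 1.3 -0.3  2.9]
```

View pics/w4c.png

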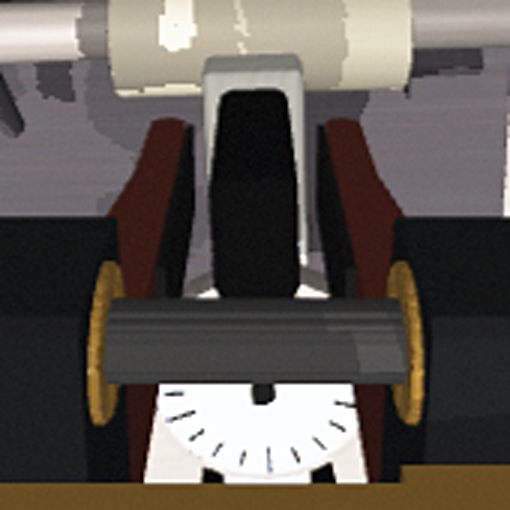

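Request:
send_rows(grip=[22,10,10,10,10], slide=[[1,0,2],[0,0,0],[0,0,0],[0,0,0],[0,0,0]], roll=[-0.022,0,0,0,0])

```text
t: 4.35
tcp_pos: [0.5614, -0.0126, 0.2056]
tcp_rot: [0.174, 3.128, 0.001]
contact_force: [0.7, -0.1, 0.7]
opening: 0.179
```

Run:
```python
from h import *
go([0,0,.205])
```

```text
t 4.35 tcp [ 0.5614 -0.0126  0.2056] yaw 0.0029 zax [ 0.009  0.    -1.   ] F [ 0.7 -0.1  0.7] open 15.7
stand mm [1.000e-01 1.000e-01 2.056e+02] shift [ 0.1 -0.1  0.6]
```

Request:
send_rows(grip=[10,10,10,10,10], slide=[[0,0,5],[0,0,8],[0,0,8],[0,0,8],[0,0,6]], roll=[0,0,0,0,0])

```text
t: 4.97
tcp_pos: [0.5614, -0.0126, 0.1735]
tcp_rot: [0.174, 3.127, 0.0]
contact_force: [-4.5, 0.3, 8.2]
opening: 0.177
```

Run:
```python
from h import *
go([0,0,.165])
d=grab('wrist','w5.png')
```

```text
t 4.97 tcp [ 0.5614 -0.0126  0.1735] yaw 0.0027 zax [ 0.009 -0.    -1.   ] F [-4.5  0.3  8.2] open 15.5
stand mm [2.000e-01 1.000e-01 1.735e+02] shift [ 0.3 -0.1  8.5]
```

View pics/w5.png

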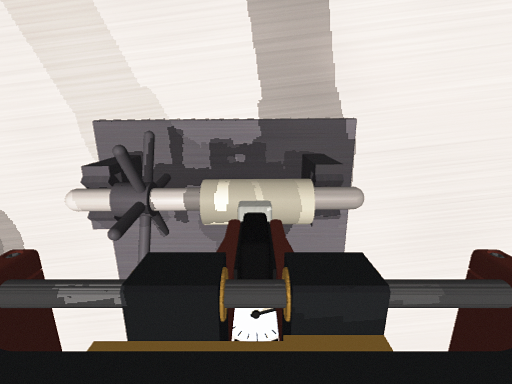

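```bash
cat >> h.py <<'E'
def needle(d,tip,piv,z):
    a=atz(d,*tip,z)-atz(d,*piv,z); ang=np.arctan2(a[1],a[0])-ST[2]  # stand frame, 0 = +x
    # direction to post = -x = pi ; clockwise from above = decreasing angle
    cw=(np.pi-ang)%(2*np.pi); n=(cw-.6)%(2*np.pi); print('needle',round(n,3),'mm',round(n*4,2),'len',np.hypot(a[0],a[1]).round(4),'piv',atz(d,*piv,z).round(4)); return n
E
python3 - <<'E'
from h import *
d=cams.grab_frame('wrist')
needle(d,(275,311),(256,314),.168)
crop(d['img'],'w5c.png',215,300,285,345,8)
s=grab('side','sd5.png'); crop(s['img'],'sd5c.png',240,370,140,290,4)
for z in (.165,.168):print(proj(d,s2w([.062,0,z])),proj(s,s2w([.062,0,z])))
E
```

```text
needle 0.781 mm 3.12 len 0.0144 piv [ 0.6271 -0.0197  0.168 ]
[255.23274813 306.40532559] [308.0130425  188.74183876]
[255.24039225 309.17028887] [308.08138265 187.82072193]
```

View pics/w5c.png

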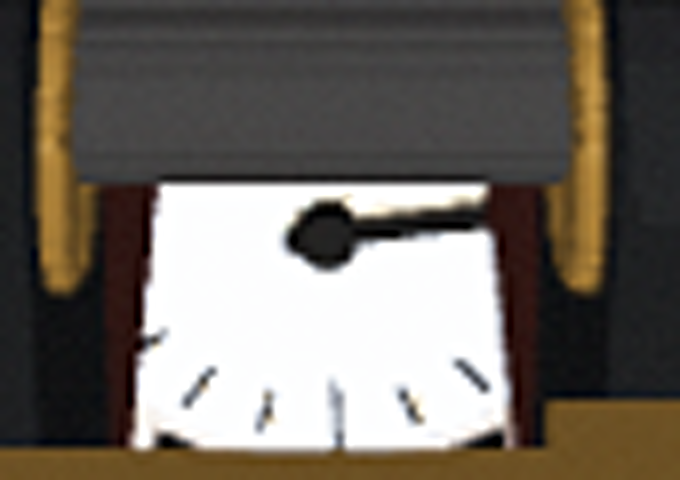

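View pics/sd5c.png

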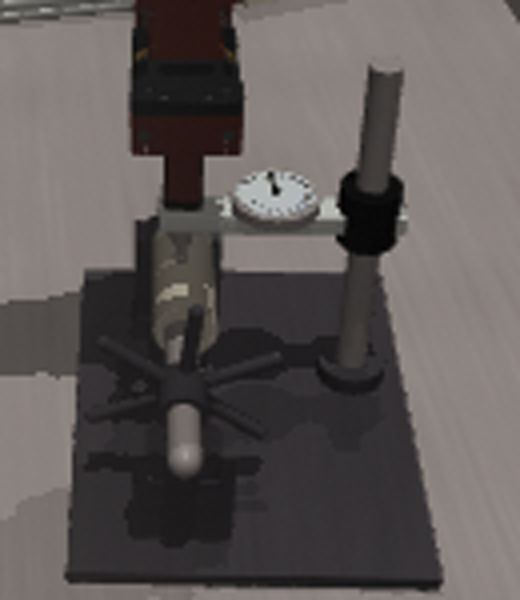

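Request:
send_rows(grip=[10,10,10,10,10], slide=[[0,0,3],[0,0,3],[0,0,1],[0,0,0],[0,0,0]], roll=[0,0,0,0,0])

```text
t: 5.75
tcp_pos: [0.5614, -0.0126, 0.1677]
tcp_rot: [0.174, 3.127, 0.0]
contact_force: [-1.3, 0.6, 1.8]
opening: 0.18
```

Run:
```python
from h import *
go([0,0,.165])
d=cams.grab_frame('wrist')
crop(d['img'],'w6c.png',215,300,285,345,8)
s=grab('side'); crop(s['img'],'sd6c.png',280,350,170,210,9)
```

```text
t 5.75 tcp [ 0.5614 -0.0126  0.1677] yaw 0.0026 zax [ 0.009 -0.    -1.   ] F [-1.3  0.6  1.8] open 15.8
stand mm [2.000e-01 1.000e-01 1.677e+02] shift [ 0.2 -0.1  2.7]
```

View pics/w6c.png

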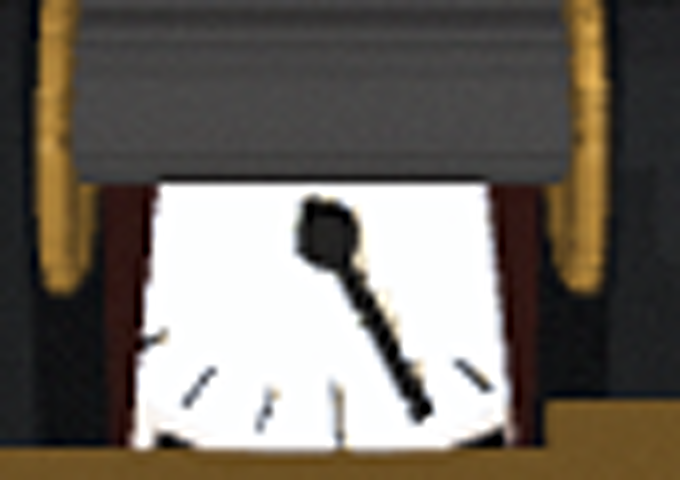

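View pics/sd6c.png

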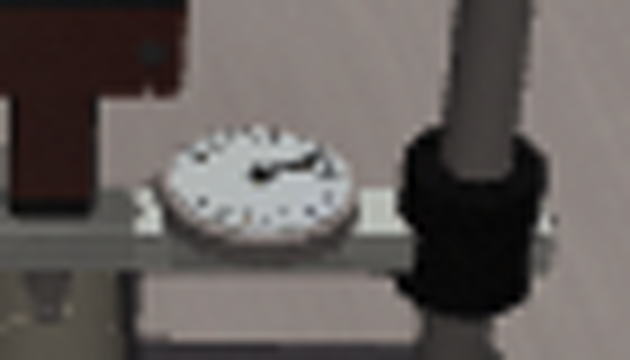

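Run:
```python
from h import *
d=cams.grab_frame('wrist')
needle(d,(215+422/8,285+412/8),(215+325/8,285+235/8),.165)
```

```text
needle 2.109 mm 8.44 len 0.0221 piv [ 0.6256 -0.0198  0.165 ]
```

Request:
send_rows(grip=[10,10,10,10,10], slide=[[0,0,2],[0,0,0.5],[0,0,0],[0,0,0],[0,0,0]], roll=[0,0,0,0,0])

```text
t: 6.52
tcp_pos: [0.5613, -0.0126, 0.166]
tcp_rot: [0.174, 3.127, 0.0]
contact_force: [-2.2, 0.1, 2.9]
opening: 0.181
```

Run:
```python
from h import *
go([0,0,.165])
d=cams.grab_frame('wrist')
crop(d['img'],'w7c.png',215,300,285,345,8)
```

```text
t 6.53 tcp [ 0.5613 -0.0126  0.166 ] yaw 0.0025 zax [ 0.009 -0.    -1.   ] F [-2.2  0.1  2.9] open 15.9
stand mm [1.00e-01 1.00e-01 1.66e+02] shift [ 0.1 -0.1  1. ]
```

View pics/w7c.png

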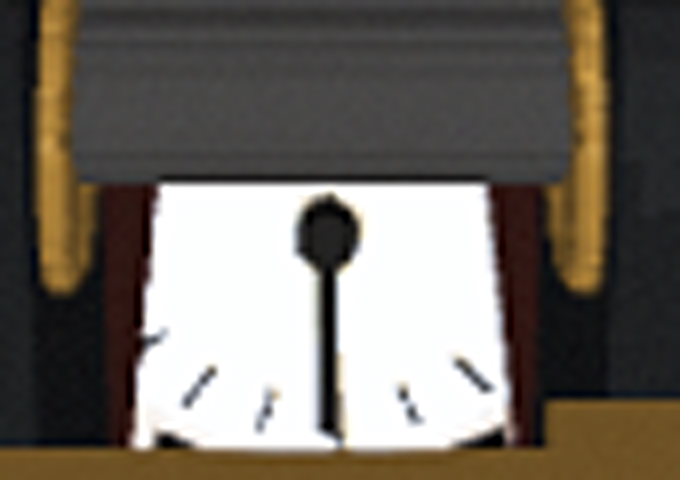

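Request:
send_rows(grip=[20,30,40,44,44], slide=[[0,0,0],[0,0,0],[0,0,0],[0,0,0],[0,0,-20]], roll=[0,0,0,0,0])

```text
t: 7.2
tcp_pos: [0.5602, -0.0126, 0.1842]
tcp_rot: [0.177, 3.13, 0.001]
contact_force: [0.1, -0.2, 0.7]
opening: 0.498
```

Request:
send_rows(grip=[44,44,44,44,44], slide=[[0,0,-40],[0,0,-40],[0,0,-40],[0,-50,0],[0,-50,0]], roll=[0,0,0,0,0])

```text
t: 7.82
tcp_pos: [0.5496, -0.1092, 0.3096]
tcp_rot: [0.163, 3.128, 0.004]
contact_force: [1.0, -0.5, -0.6]
opening: 0.503
```

Run:
```python
from h import *
go([0,-.105,.2])
d=grab('wrist','w8.png')
s=grab('side','sd8.png')
crop(s['img'],'sd8c.png',240,370,150,290,4)
```

```text
t 7.83 tcp [ 0.5496 -0.1092  0.3096] yaw 0.0098 zax [ 0.01   0.002 -1.   ] F [ 1.  -0.5 -0.6] open 44.2
stand mm [ -0.6 -97.2 309.6] shift [  0.5  -8.1 109.6]
```

View pics/w8.png

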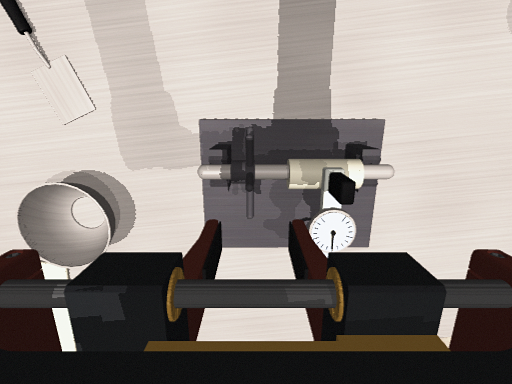

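View pics/sd8c.png

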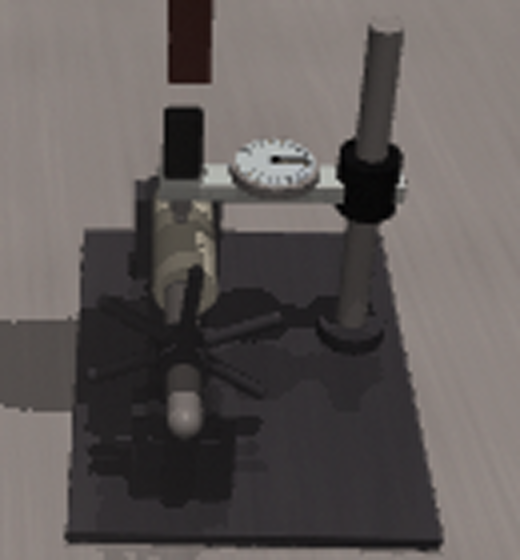

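```bash
cat >> h.py <<'E'
from scipy.optimize import least_squares
def tipw(phi,r=.066,yy=-.105,x0=0,z0=.09): return s2w([x0+r*np.sin(phi),yy,z0+r*np.cos(phi)])
def fitwheel(d,pts,phi0,free=True):
    # pts: image pixels of spoke tips (k index auto: nearest)
    pts=np.array(pts,float)
    def assign(q):
        P=np.array([proj(d,tipw(q[0]+k*np.pi/3,.066,q[1],q[2])) for k in range(6)]); return P
    P=assign([phi0,-.105,0]); idx=[np.argmin(np.hypot(*(P-p).T)) for p in pts]
    f=lambda q:np.r_[(assign(q)[idx]-pts).ravel(),(q[1]+.105)/.002,q[2]/.0015]
    r=least_squares(f,[phi0,-.105,0],x_scale=[.1,.001,.001]); print('phi deg',np.degrees(r.x[0]).round(2),'y,x mm',(1e3*r.x[1:]).round(1),'idx',idx,'res',r.fun.round(1)); return r.x
E
python3 - <<'E'
from h import *
s=cams.grab_frame('side')
pts=[(195,270),(278,319),(107,304),(262,390),(94,373)]
fitwheel(s,[(240+u/4,150+v/4) for u,v in pts],0.05)
print(readout.get_obs()['t'])
E
```

```text
phi deg 6.13 y,x mm [-107.1    2.8] idx [np.int64(0), np.int64(1), np.int64(5), np.int64(2), np.int64(4)] res [ 0.3 -0.8  0.3 -0.7 -2.2 -1.5  0.   0.4 -1.5  0.3 -1.1  1.8]
7.975
```

Request:
send_rows(grip=[20,5,0,0,0], slide=[[22,-8.5,20],[0,0,40],[0,0,40],[0,0,15],[0,0,0]], roll=[0.01,0,0,0,0])

```text
t: 8.6
tcp_pos: [0.5288, -0.1115, 0.1922]
tcp_rot: [0.18, 3.125, 0.007]
contact_force: [0.3, 0.4, 0.8]
opening: 0.007
```

Run:
```python
from h import *
go([-.022,-.106,.128])
d=grab('wrist','w9.png')
s=grab('side','sd9.png')
crop(s['img'],'sd9c.png',240,370,150,290,4)
```

```text
t 8.6 tcp [ 0.5288 -0.1115  0.1922] yaw -0.0013 zax [ 0.012  0.004 -1.   ] F [0.3 0.4 0.8] open 0.6
stand mm [ -20.9 -101.9  192.2] shift [ 1.8 -4.5 64.1]
```

View pics/w9.png

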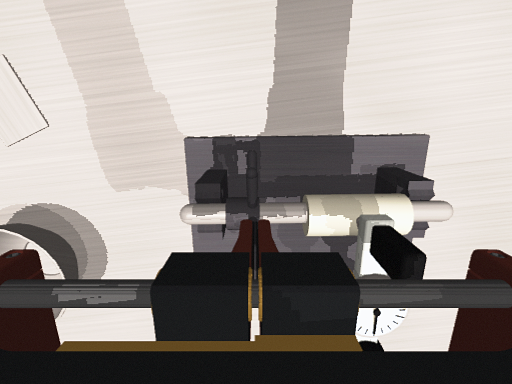

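View pics/sd9c.png

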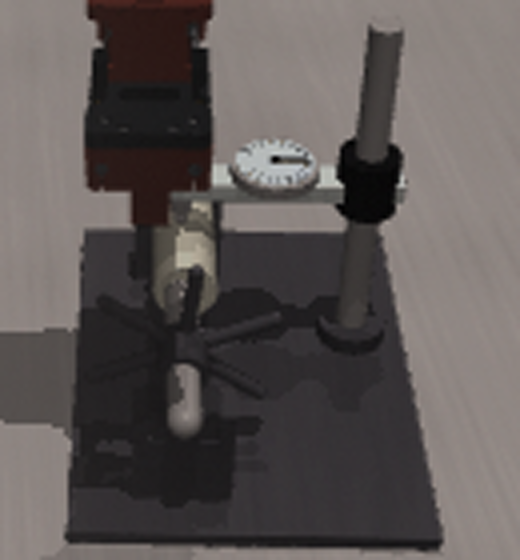

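Request:
send_rows(grip=[0,0,0,0,0], slide=[[3,-4.5,20],[0,0,25],[0,0,15],[0,0,0],[0,0,0]], roll=[0,0,0,0,0])

```text
t: 9.32
tcp_pos: [0.5333, -0.1162, 0.1393]
tcp_rot: [0.18, 3.109, 0.005]
contact_force: [0.0, -1.0, -0.2]
opening: 0.005
```

Run:
```python
from h import *
go([-.022,-.106,.128])
s=grab('side','sd10.png')
crop(s['img'],'sd10c.png',240,370,150,290,4)
```

```text
t 9.32 tcp [ 0.5333 -0.1162  0.1393] yaw -0.0015 zax [ 0.028  0.002 -1.   ] F [ 0.  -1.  -0.2] open 0.4
stand mm [ -16.  -106.   139.3] shift [ 6.3 -0.1 11.2]
```

View pics/sd10c.png

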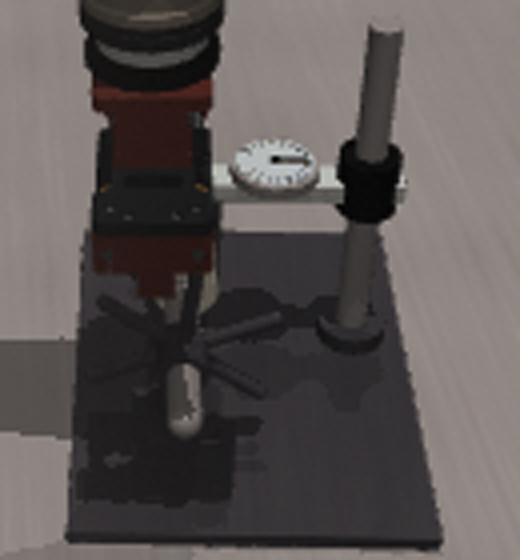

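Request:
send_rows(grip=[0,0,0,0,0], slide=[[0,0,8],[-7,0,0],[-8,0,0],[-8,0,0],[-8,0,0]], roll=[0,0,0,0,0])

```text
t: 10.0
tcp_pos: [0.5662, -0.1199, 0.1326]
tcp_rot: [0.18, 3.108, 0.005]
contact_force: [-0.7, -0.0, -0.7]
opening: 0.004
```

Run:
```python
from h import *
go([.025,-.106,.131])
s=grab('side','sd11.png')
crop(s['img'],'sd11c.png',240,370,150,290,4)
w=grab('wrist','w11.png')
```

```text
t 10.0 tcp [ 0.5662 -0.1199  0.1326] yaw -0.0014 zax [ 0.028  0.001 -1.   ] F [-0.7 -0.  -0.7] open 0.4
stand mm [  17.2 -105.9  132.6] shift [-7.8 -0.1  1.8]
```

View pics/sd11c.png

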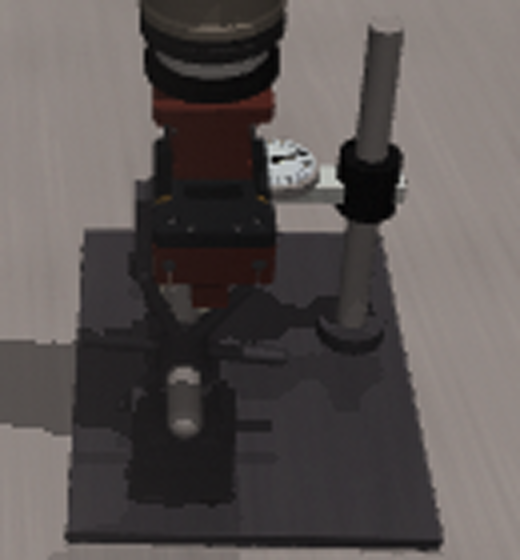

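View pics/w11.png

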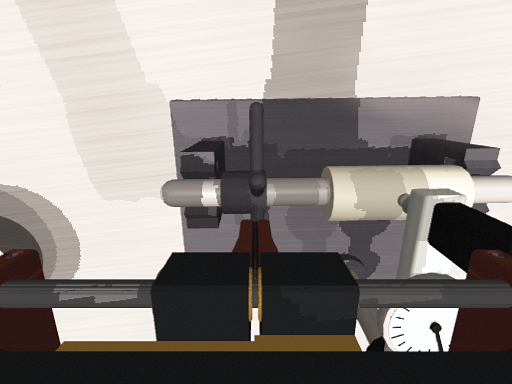

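Run:
```python
from h import *
w=cams.grab_frame('wrist'); crop(w['img'],'w11c.png',380,460,270,355,7)
s=cams.grab_frame('side');crop(s['img'],'sd11d.png',290,330,180,205,14)
print(proj(s,s2w([.062,0,.162])))
pts=[(250,293),(150,280),(92,340),(283,354)]
fitwheel(s,[(240+u/4,150+v/4) for u,v in pts],0.64)
```

```text
[307.94494359 189.65970414]
phi deg 37.78 y,x mm [-108.4    3.3] idx [np.int64(0), np.int64(5), np.int64(4), np.int64(1)] res [ 0.1 -1.8 -1.3 -1.8 -2.9 -1.3  0.4  1.4 -1.7  2.2]
```

View pics/w11c.png

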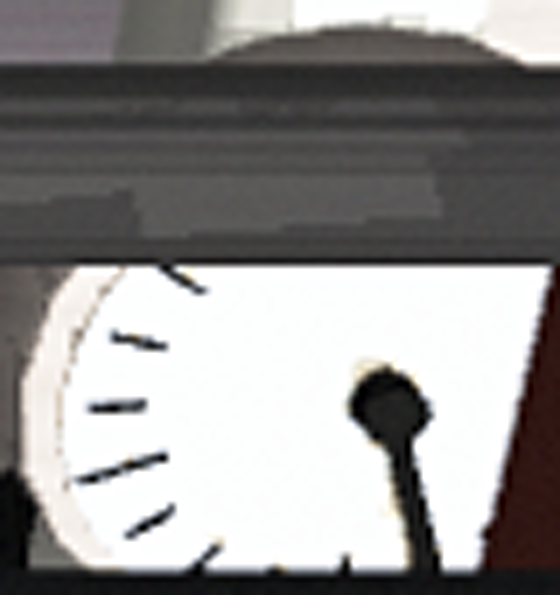

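View pics/sd11d.png

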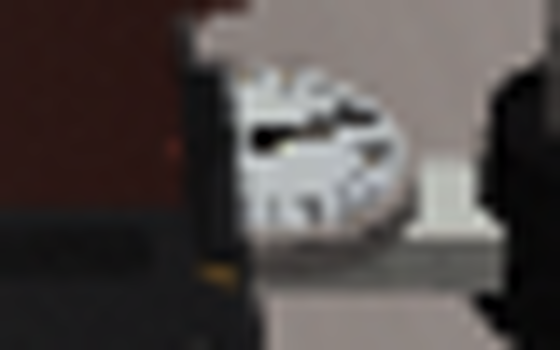

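Run:
```python
from h import *
w=cams.grab_frame('wrist')
for z in (.158,.162,.166): needle(w,(380+427/7,270+570/7),(380+390/7,270+407/7),z)
s=cams.grab_frame('side')
needle(s,(290+355/14,180+115/14),(290+265/14,180+140/14),.162)
```

```text
needle 2.176 mm 8.7 len 0.0201 piv [ 0.6303 -0.0138  0.158 ]
needle 2.176 mm 8.7 len 0.0195 piv [ 0.6261 -0.0167  0.162 ]
needle 2.176 mm 8.7 len 0.0189 piv [ 0.6219 -0.0196  0.166 ]
needle 2.083 mm 8.33 len 0.0198 piv [ 0.6251 -0.0215  0.162 ]
```

Request:
send_rows(grip=[0,0,0,0,0], slide=[[5,0,0],[0,0,-20],[0,0,-20],[0,0,-10],[-22,0,0]], roll=[0,0,0,0,0])

```text
t: 10.92
tcp_pos: [0.5776, -0.1221, 0.1843]
tcp_rot: [0.181, 3.11, 0.004]
contact_force: [0.7, -0.8, -0.3]
opening: -0.0
```

Run:
```python
from h import *
go([.058,-.106,.132])
s=grab('side','sd12.png')
crop(s['img'],'sd12c.png',240,370,150,290,4)
w=grab('wrist','w12.png')
```

```text
t 10.93 tcp [ 0.5776 -0.1221  0.1843] yaw -0.0022 zax [ 0.026  0.001 -1.   ] F [ 0.7 -0.8 -0.3] open -0.0
stand mm [  28.8 -106.9  184.3] shift [-27.9   0.7  53.1]
```

View pics/sd12c.png

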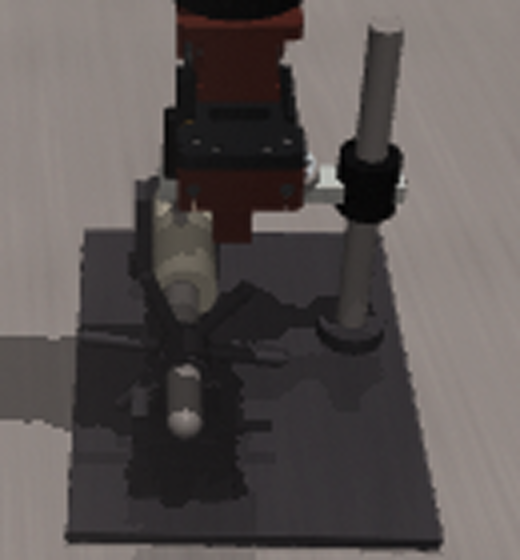

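View pics/w12.png

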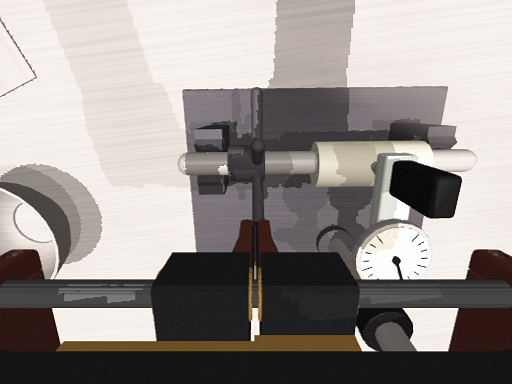

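Request:
send_rows(grip=[0,0,0,0,0], slide=[[-25,0,0],[-8,0,0],[0,0,20],[0,0,20],[0,0,10]], roll=[0,0,0,0,0])

```text
t: 11.65
tcp_pos: [0.61, -0.1255, 0.132]
tcp_rot: [0.181, 3.114, 0.005]
contact_force: [0.7, -0.4, 0.8]
opening: 0.003
```

Run:
```python
from h import *
go([.058,-.106,.132])
s=grab('side','sd13.png')
crop(s['img'],'sd13c.png',240,370,150,290,4)
```

```text
t 11.65 tcp [ 0.61   -0.1255  0.132 ] yaw -0.0021 zax [ 0.023  0.002 -1.   ] F [ 0.7 -0.4  0.8] open 0.3
stand mm [  61.3 -106.5  132. ] shift [ 3.4  0.5 -0.1]
```

View pics/sd13c.png

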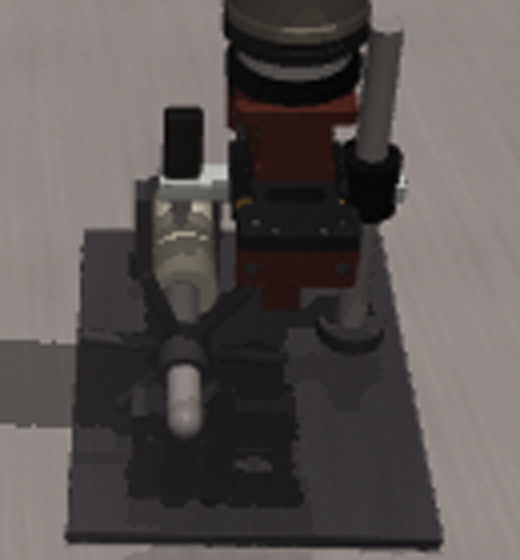

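Request:
send_rows(grip=[0,0,0,0,0], slide=[[8,0,0],[10,0,0],[10,0,0],[10,0,0],[10,0,0]], roll=[0,0,0,0,0])

```text
t: 12.32
tcp_pos: [0.5617, -0.1197, 0.1333]
tcp_rot: [0.18, 3.107, 0.004]
contact_force: [1.3, 0.2, 1.5]
opening: 0.004
```

Request:
send_rows(grip=[0,0,0,0,0], slide=[[8,0,0],[8,0,0],[6,0,0],[4,0,0],[0,0,0]], roll=[0,0,0,0,0])

```text
t: 12.95
tcp_pos: [0.5326, -0.1162, 0.1319]
tcp_rot: [0.18, 3.109, 0.005]
contact_force: [0.1, -0.3, 0.6]
opening: 0.006
```

Run:
```python
from h import *
go([-.02,-.106,.132])
s=grab('side','sd14.png')
crop(s['img'],'sd14c.png',240,370,150,290,4)
w=grab('wrist','w14.png')
```

```text
t 12.95 tcp [ 0.5326 -0.1162  0.1319] yaw -0.002 zax [ 0.027  0.001 -1.   ] F [ 0.1 -0.3  0.6] open 0.5
stand mm [ -16.7 -106.   131.9] shift [ 3.3  0.  -0.2]
```

View pics/sd14c.png

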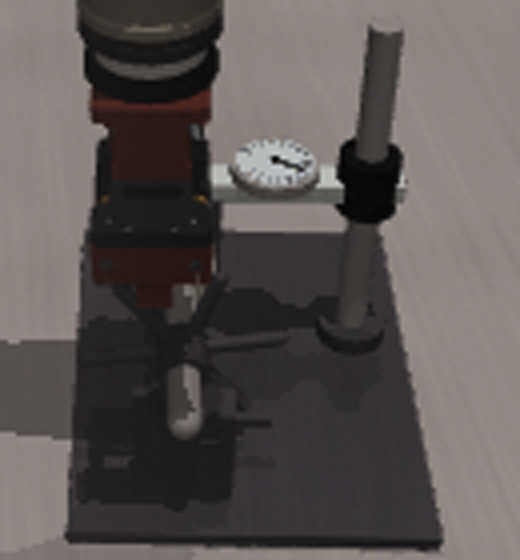

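View pics/w14.png

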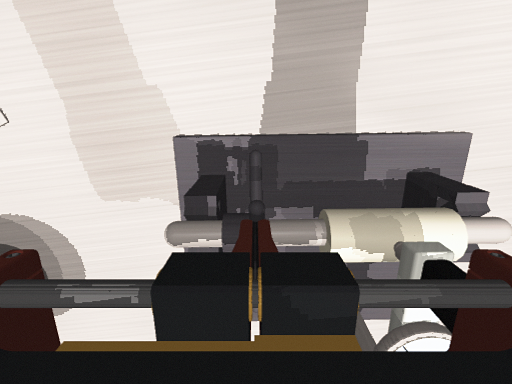

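Run:
```python
from h import *
s=cams.grab_frame('side');crop(s['img'],'sd14d.png',290,330,180,205,14)
pts=[(221,283),(286,338),(120,290),(88,355),(243,407)]
fitwheel(s,[(240+u/4,150+v/4) for u,v in pts],-.64)
```

```text
phi deg -38.62 y,x mm [-108.5    2.5] idx [np.int64(1), np.int64(2), np.int64(0), np.int64(5), np.int64(3)] res [ 0.5 -2.3 -0.2 -0.1 -0.8 -1.5 -2.1  0.4 -0.2 -0.1 -1.7  1.7]
```

View pics/sd14d.png

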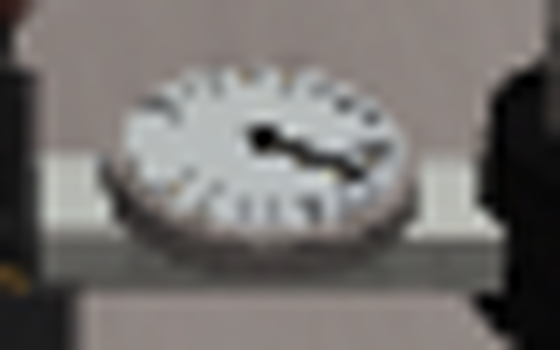

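Run:
```python
from h import *
s=cams.grab_frame('side')
n=needle(s,(290+365/14,180+173/14),(290+262/14,180+138/14),.162)
# prior reading from sd8c
needle(s,(240+308/4,150+160/4),(240+276/4,150+158/4),.162)
ph=np.radians([6.1,37.8,-38.6]); N=np.array([2.52,2.15,n])
r=least_squares(lambda q:q[0]+.75*np.cos(ph-q[1])-N,[2.2,-.8]);print(r.x,np.degrees(r.x[1]),r.fun)
for p in(-30,-60,-90,-120):
  c=np.linalg.lstsq(np.ones((3,1)),N-.75*np.cos(ph-np.radians(p)),rcond=None); print(p,c[0],c[1])
```

```text
needle 3.073 mm 12.29 len 0.0217 piv [ 0.6247 -0.0208  0.162 ]
needle 2.626 mm 10.5 len 0.0212 piv [ 0.6257 -0.0193  0.162 ]
[ 2.63930636 -1.62487251] -93.09833704907294 [-0.00058305 -0.0017328   0.00231584]
-30 [2.03719839] [0.13057384]
-60 [2.28072469] [0.01375388]
-90 [2.60466803] [4.98252063e-05]
-120 [2.92222805] [0.00908627]
```

Request:
send_rows(grip=[0,0,0,0,0], slide=[[-6,0,0],[0,0,-20],[0,0,-20],[0,0,-10],[-25,0,0]], roll=[0,0,0,0,0])

```text
t: 13.78
tcp_pos: [0.5621, -0.1205, 0.183]
tcp_rot: [0.181, 3.113, 0.004]
contact_force: [0.9, -0.1, -1.0]
opening: 0.001
```

Request:
send_rows(grip=[0,0,0,0,0], slide=[[-25,0,0],[-15,0,0],[0,0,0],[0,0,0],[0,0,0]], roll=[0,0,0,0,0])

```text
t: 14.4
tcp_pos: [0.6026, -0.1253, 0.1824]
tcp_rot: [0.182, 3.115, 0.004]
contact_force: [0.3, 0.4, 0.4]
opening: 0.003
```

Run:
```python
from h import *
go([.048,-.106,.132])
w=grab('wrist','w15.png')
```

```text
t 14.4 tcp [ 0.6026 -0.1253  0.1824] yaw -0.0025 zax [ 0.021  0.002 -1.   ] F [0.3 0.4 0.4] open 0.3
stand mm [  54.  -107.2  182.4] shift [ 7.   1.  50.3]
```

View pics/w15.png

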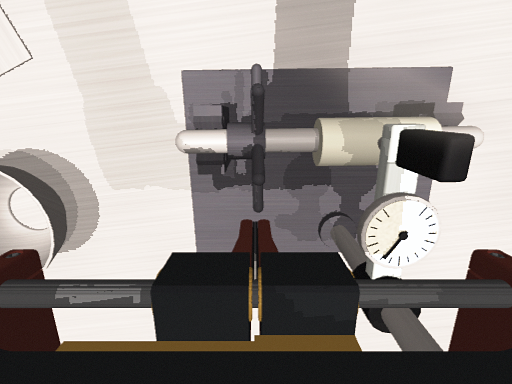

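Run:
```python
from h import *
w=cams.grab_frame('wrist');crop(w['img'],'w15c.png',350,450,190,290,6)
```

```text
(no output)
```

View pics/w15c.png

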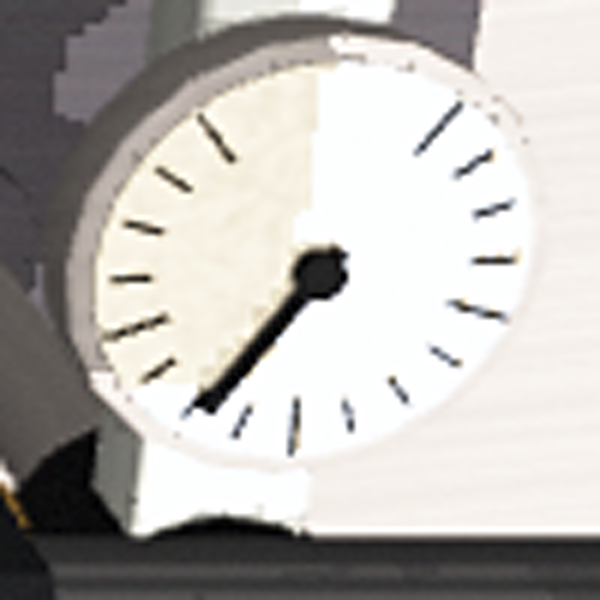

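Request:
send_rows(grip=[0,0,0,0,0], slide=[[4,1,20],[0,0,20],[0,0,10],[0,0,0],[0,0,0]], roll=[0,0,0,0,0])

```text
t: 15.12
tcp_pos: [0.6, -0.1241, 0.1331]
tcp_rot: [0.182, 3.112, 0.004]
contact_force: [0.6, 0.8, 0.3]
opening: 0.004
```

Run:
```python
from h import *
go([-.012,-.106,.132])
```

```text
t 15.12 tcp [ 0.6    -0.1241  0.1331] yaw -0.0029 zax [ 0.024  0.001 -1.   ] F [0.6 0.8 0.3] open 0.3
stand mm [  51.2 -106.2  133.1] shift [63.3  0.1 -0.3]
```

Request:
send_rows(grip=[0,0,0,0,0], slide=[[8,0,0],[9,0,0],[9,0,0],[9,0,0],[8,0,0]], roll=[0,0,0,0,0])

```text
t: 15.75
tcp_pos: [0.5573, -0.1188, 0.1348]
tcp_rot: [0.182, 3.106, 0.003]
contact_force: [1.3, -0.2, -0.1]
opening: 0.004
```

Run:
```python
from h import *
go([-.012,-.106,.132])
s=grab('side','sd16.png')
crop(s['img'],'sd16c.png',240,370,150,290,4)
w=grab('wrist'); crop(w['img'],'w16.png',340,470,230,350,4.5)
```

```text
t 15.75 tcp [ 0.5573 -0.1188  0.1348] yaw -0.0028 zax [ 0.031  0.    -1.   ] F [ 1.3 -0.2 -0.1] open 0.3
stand mm [   8.2 -105.9  134.8] shift [20.3 -0.2  2.2]
```

View pics/sd16c.png

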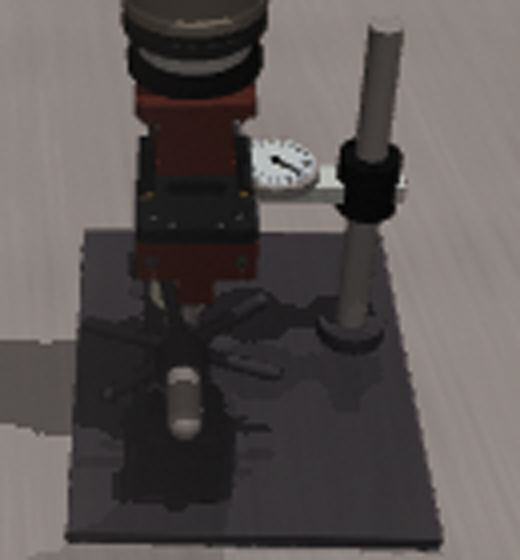

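View pics/w16.png

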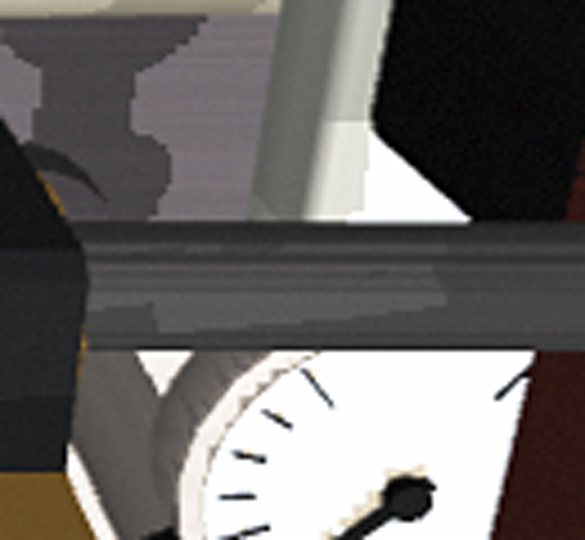

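Run:
```python
from h import *
s=cams.grab_frame('side');w=cams.grab_frame('wrist')
q=lambda u,v:(340+u/4.5,230+v/4.5)
needle(w,q(345,540),q(407,496),.162)
needle(w,q(318,388),q(407,496),.162) # should be 5.0
needle(w,q(245,534),q(407,496),.162) # 3.75
needle(s,(240+298/4,150+174/4),(240+276/4,150+158/4),.162)
pts=[(265,297),(283,372),(167,285),(85,324),(110,393)]
fitwheel(s,[(240+u/4,150+v/4) for u,v in pts],-1.15)
crop(s['img'],'sd16d.png',290,330,180,205,14)
```

```text
needle 3.291 mm 13.16 len 0.0107 piv [ 0.628 -0.017  0.162]
needle 4.982 mm 19.93 len 0.0242 piv [ 0.628 -0.017  0.162]
needle 3.814 mm 15.25 len 0.0226 piv [ 0.628 -0.017  0.162]
needle 3.473 mm 13.89 len 0.0223 piv [ 0.6257 -0.0193  0.162 ]
phi deg -72.2 y,x mm [-108.8    3.2] idx [np.int64(2), np.int64(3), np.int64(1), np.int64(0), np.int64(5)] res [-0.4 -0.2 -0.9  0.2 -1.1 -3.9 -0.3 -0.5 -0.9  0.8 -1.9  2.2]
```

View pics/sd16d.png

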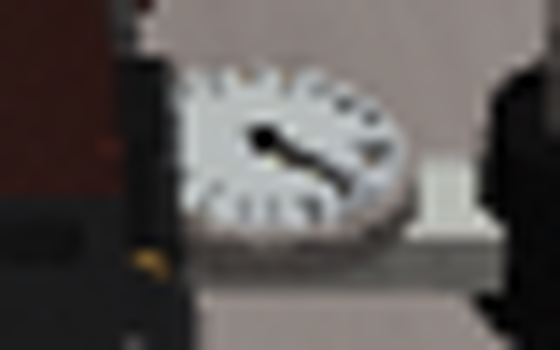

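Request:
send_rows(grip=[0,0,0,0,0], slide=[[8,0,2],[8,0,0],[8,0,0],[7,0,0],[4,0,0]], roll=[0,0,0,0,0])

```text
t: 16.58
tcp_pos: [0.5209, -0.1147, 0.1309]
tcp_rot: [0.182, 3.106, 0.003]
contact_force: [1.4, 0.1, 0.1]
opening: 0.007
```

Run:
```python
from h import *
go([-.012,-.106,.132])
s=grab('side','sd17.png')
crop(s['img'],'sd17c.png',240,370,150,290,4)
crop(s['img'],'sd17d.png',290,330,180,205,14)
```

```text
t 16.57 tcp [ 0.5209 -0.1147  0.1309] yaw -0.0029 zax [ 0.03  0.   -1.  ] F [1.4 0.1 0.1] open 0.6
stand mm [ -28.5 -105.9  130.9] shift [-16.5  -0.1  -0.6]
```

View pics/sd17c.png

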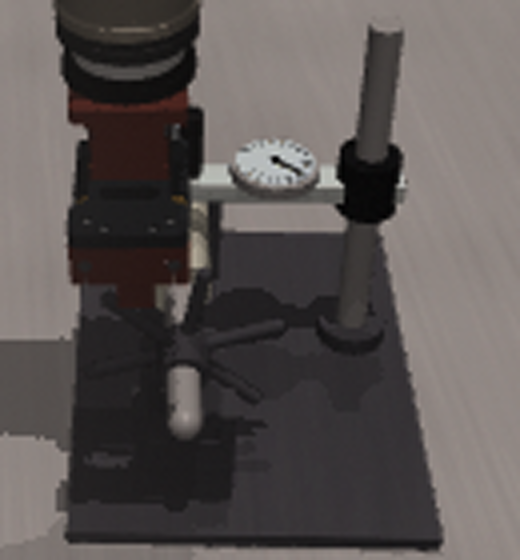

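View pics/sd17d.png

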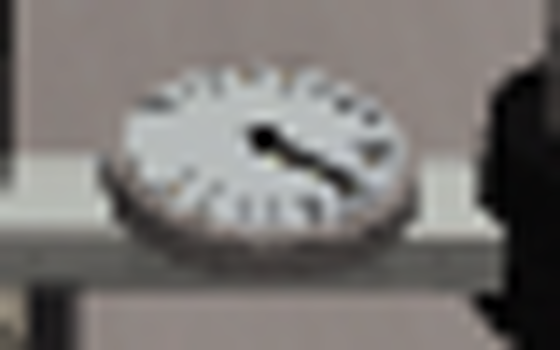

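Run:
```python
from h import *
s=cams.grab_frame('side')
n1=needle(s,(290+348/14,180+188/14),(290+262/14,180+138/14),.162)
n2=needle(s,(290+352/14,180+186/14),(290+262/14,180+138/14),.162)
pts=[(283,325),(258,397),(206,270),(108,300),(95,372)]
fitwheel(s,[(240+u/4,150+v/4) for u,v in pts],-1.85)
```

```text
needle 3.352 mm 13.41 len 0.022 piv [ 0.6247 -0.0208  0.162 ]
needle 3.305 mm 13.22 len 0.0221 piv [ 0.6247 -0.0208  0.162 ]
phi deg -109.86 y,x mm [-108.     3.3] idx [np.int64(3), np.int64(4), np.int64(2), np.int64(1), np.int64(0)] res [-0.1 -0.7  0.1 -0.1 -0.4 -0.4 -1.1 -1.4 -2.2 -0.4 -1.5  2.2]
```

Request:
send_rows(grip=[0,0,0,0,0], slide=[[-6,0,0],[0,0,-20],[0,0,-20],[0,0,-15],[-25,0,0]], roll=[0,0,0,0,0])

```text
t: 17.3
tcp_pos: [0.5498, -0.1185, 0.1877]
tcp_rot: [0.182, 3.111, 0.003]
contact_force: [-0.2, -0.7, -0.3]
opening: 0.007
```

Request:
send_rows(grip=[0,0,0,0,0], slide=[[-25,0,0],[-25,0,0],[0,0,0],[0,0,0],[0,0,0]], roll=[0,0,0,0,0])

```text
t: 17.92
tcp_pos: [0.6009, -0.1245, 0.189]
tcp_rot: [0.182, 3.112, 0.003]
contact_force: [0.2, 0.1, -0.6]
opening: 0.006
```

Run:
```python
from h import *
go([.04,-.106,.132])
w=grab('wrist','w18.png');crop(w['img'],'w18c.png',350,450,190,290,6)
s=grab('side','sd18.png')
crop(s['img'],'sd18c.png',255,315,210,260,9)
```

```text
t 17.93 tcp [ 0.6009 -0.1245  0.189 ] yaw -0.003 zax [ 0.024  0.001 -1.   ] F [ 0.2  0.1 -0.6] open 0.5
stand mm [  52.1 -106.5  189. ] shift [13.5  0.3 56.7]
```

View pics/w18c.png

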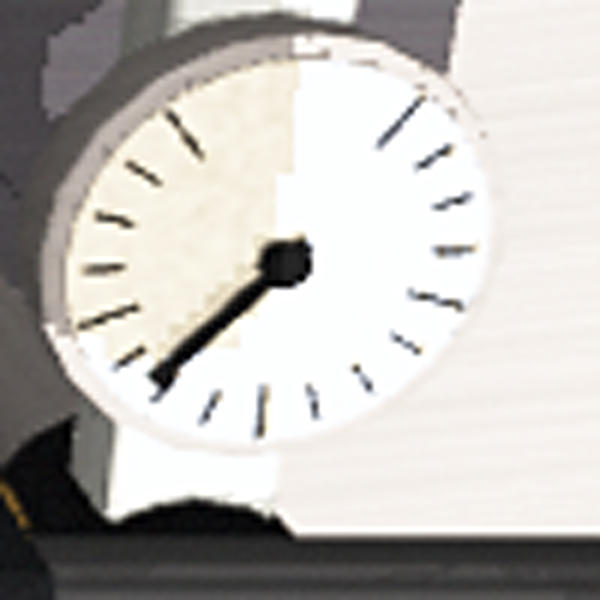

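View pics/sd18c.png

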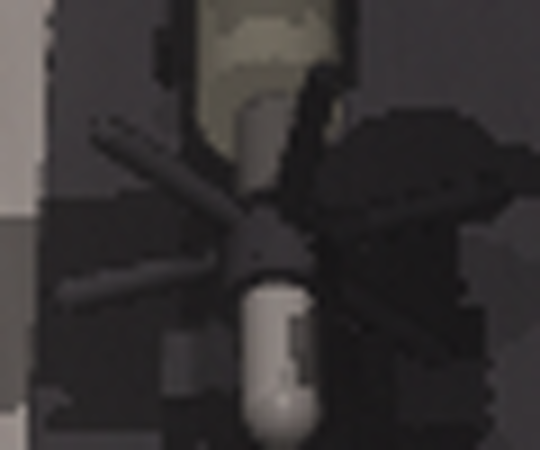

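```bash
cat >> h.py <<'E'
def dial(ticks,tip,piv):
    # ticks {mm:(u,v) mid of tick}; affine/homography to circle; returns mm
    k=np.array(list(ticks)); a=k*.25; P=np.array([ticks[i] for i in ticks],float)
    X=np.c_[np.sin(a),-np.cos(a)]
    H,_=cv2.findHomography(P,X)
    q=cv2.perspectiveTransform(np.array([[tip,piv]],float),H)[0]
    e=cv2.perspectiveTransform(P[None],H)[0]-X
    t=q[0]-q[1]; m=(np.arctan2(t[0],-t[1])%(2*np.pi))/.25
    t2=q[0]; m2=(np.arctan2(t2[0],-t2[1])%(2*np.pi))/.25
    print('dial mm tip-piv',m.round(2),'tip-centre',m2.round(2),'piv',q[1].round(3),'err',np.abs(e).max().round(3)); return m
E
python3 - <<'E'
from h import *
# short ticks mid & long ticks mid differ in radius: use short ones only
dial({1:(476,164),2:(494,209),3:(495,260),6:(445,356),7:(400,390),8:(348,415),11:(243,421),13:(158,370),16:(131,279),17:(144,228),18:(174,180)},(205,405),(320,274))
dial({1:(434,155),2:(453,202),3:(456,250),6:(407,343),7:(364,378),8:(313,402),11:(209,406),13:(130,358),16:(104,268),17:(114,218),18:(144,172)},(162,378),(286,263))
E
```

```text
dial mm tip-piv 12.01 tip-centre 11.77 piv [0.059 0.003] err 0.071
dial mm tip-piv 12.52 tip-centre 12.25 piv [ 0.064 -0.005] err 0.068
```

Run:
```python
from h import *
w=cams.grab_frame('wrist')
q=lambda u,v:(350+u/6,190+v/6)
for z in (.16,.164):
    needle(w,q(162,378),q(286,263),z)
    for m,p in {1:(434,155),3:(456,250),6:(407,343),8:(313,402),11:(209,406),12:(165,392),13:(130,358),14:(104,268),17:(114,218)}.items():
        print(m,end=' ');needle(w,q(*p),q(286,263),z-.003)
```

```text
needle 3.237 mm 12.95 len 0.0217 piv [ 0.6265 -0.0161  0.16  ]
1 needle 0.234 mm 0.94 len 0.0226 piv [ 0.6281 -0.0145  0.157 ]
3 needle 0.89 mm 3.56 len 0.0222 piv [ 0.6281 -0.0145  0.157 ]
6 needle 1.551 mm 6.2 len 0.0216 piv [ 0.6281 -0.0145  0.157 ]
8 needle 2.222 mm 8.89 len 0.0218 piv [ 0.6281 -0.0145  0.157 ]
11 needle 2.868 mm 11.47 len 0.0224 piv [ 0.6281 -0.0145  0.157 ]
12 needle 3.156 mm 12.62 len 0.0233 piv [ 0.6281 -0.0145  0.157 ]
13 needle 3.476 mm 13.9 len 0.0234 piv [ 0.6281 -0.0145  0.157 ]
14 needle 4.086 mm 16.34 len 0.0239 piv [ 0.6281 -0.0145  0.157 ]
17 needle 4.384 mm 17.53 len 0.0244 piv [ 0.6281 -0.0145  0.157 ]
needle 3.237 mm 12.95 len 0.0213 piv [ 0.6243 -0.0182  0.164 ]
1 needle 0.234 mm 0.94 len 0.0222 piv [ 0.6259 -0.0166  0.161 ]
3 needle 0.89 mm 3.56 len 0.0217 piv [ 0.6259 -0.0166  0.161 ]
6 needle 1.551 mm 6.2 len 0.0211 piv [ 0.6259 -0.0166  0.161 ]
8 needle 2.222 mm 8.89 len 0.0213 piv [ 0.6259 -0.0166  0.161 ]
11 needle 2.868 mm 11.47 len 0.0219 piv [ 0.6259 -0.0166  0.161 ]
12 needle 3.156 mm 12.62 len 0.0228 piv [ 0.6259 -0.0166  0.161 ]
13 needle 3.476 mm 13.9 len 0.0229 piv [ 0.6259 -0.0166  0.161 ]
14 needle 4.086 mm 16.34 len 0.0234 piv [ 0.6259 -0.0166  0.161 ]
17 needle 4.384 mm 17.53 len 0.0239 piv [ 0.6259 -0.0166  0.161 ]
```

Run:
```python
from h import *
f=lambda d:{k*1.25:v for k,v in d.items()}
print(needle.__name__)
dial(f({1:(476,164),2:(494,209),3:(495,260),5:(445,356),6:(400,390),7:(348,415),9:(243,421),11:(158,370),13:(131,279),14:(144,228),15:(174,180)}),(205,405),(320,274))
dial(f({1:(434,155),2:(453,202),3:(456,250),5:(407,343),6:(364,378),7:(313,402),9:(209,406),11:(130,358),13:(104,268),14:(114,218),15:(144,172)}),(162,378),(286,263))
```

```text
needle
dial mm tip-piv 12.47 tip-centre 12.24 piv [0.056 0.006] err 0.01
dial mm tip-piv 12.98 tip-centre 12.73 piv [ 0.062 -0.002] err 0.009
```

Run:
```python
import numpy as np
from scipy.optimize import least_squares
ph=np.radians([6.1,37.8,-38.6,-72.2,-109.9]);N=np.array([10.1,8.6,12.4,13.2,13.05])
r=least_squares(lambda q:q[0]+3*np.cos(ph-q[1])-N,[10,-1.5]);print(r.x,np.degrees(r.x[1]),r.fun)
```

```text
[10.30426161 -1.51194645] -86.62815051955616 [ 0.06146995  0.00814462 -0.08944218  0.00964418  0.01018343]
```

Request:
send_rows(grip=[0,0,0,0,0], slide=[[5,0,20],[3,0,20],[0,0,14],[8,0,0],[8,0,0]], roll=[0,0,0,0,0])

```text
t: 18.7
tcp_pos: [0.5781, -0.1218, 0.1346]
tcp_rot: [0.182, 3.109, 0.003]
contact_force: [1.1, -0.5, 0.8]
opening: 0.006
```

Request:
send_rows(grip=[0,0,0,0,0], slide=[[9,0,0],[9,0,0],[9,0,0],[8,0,0],[4,0,0]], roll=[0,0,0,0,0])

```text
t: 19.32
tcp_pos: [0.5379, -0.1169, 0.1357]
tcp_rot: [0.182, 3.105, 0.003]
contact_force: [1.2, 0.3, -0.8]
opening: 0.006
```

Run:
```python
from h import *
go([-.009,-.106,.132])
s=grab('side','sd19.png')
crop(s['img'],'sd19c.png',240,370,150,290,4)
crop(s['img'],'sd19d.png',290,330,180,205,14)
```

```text
t 19.32 tcp [ 0.5379 -0.1169  0.1357] yaw -0.0032 zax [ 0.032 -0.    -0.999] F [ 1.2  0.3 -0.8] open 0.5
stand mm [ -11.3 -106.1  135.7] shift [-2.2  0.1  3.8]
```

View pics/sd19c.png

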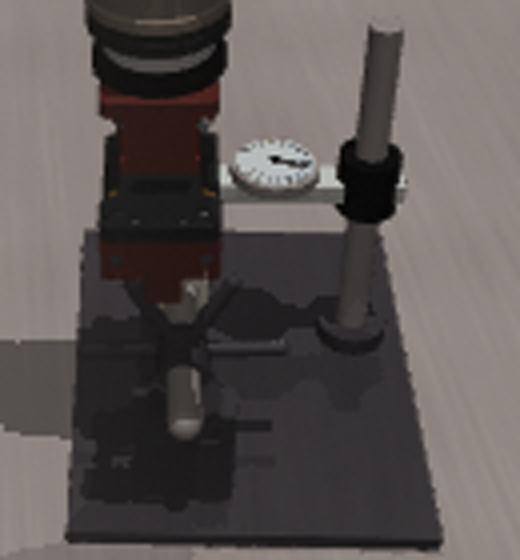

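View pics/sd19d.png

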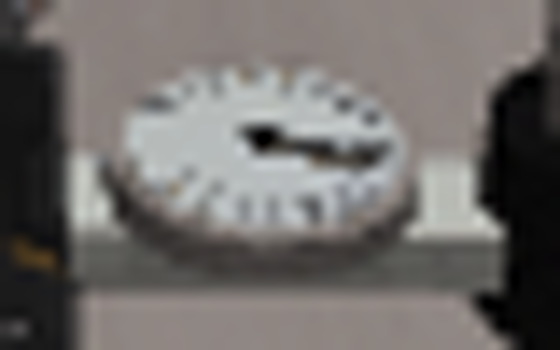

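Run:
```python
from h import *
s=cams.grab_frame('side')
needle(s,(290+378/14,180+156/14),(290+262/14,180+138/14),.162)
pts=[(237,287),(286,349),(130,286),(85,350)]
fitwheel(s,[(240+u/4,150+v/4) for u,v in pts],-2.62)
```

```text
needle 2.786 mm 11.14 len 0.0222 piv [ 0.6247 -0.0208  0.162 ]
phi deg -150.85 y,x mm [-109.4    2.4] idx [np.int64(3), np.int64(4), np.int64(2), np.int64(1)] res [-0.3 -1.8 -0.2  0.  -0.4 -1.8 -1.7 -0.7 -2.2  1.6]
```

Request:
send_rows(grip=[0,0,0,0,0], slide=[[-6,0,0],[0,0,-20],[0,0,-20],[0,0,-15],[-25,0,0]], roll=[0,0,0,0,0])

```text
t: 20.05
tcp_pos: [0.5674, -0.121, 0.1926]
tcp_rot: [0.183, 3.108, 0.002]
contact_force: [0.4, -0.3, 0.2]
opening: 0.008
```

Request:
send_rows(grip=[0,0,0,0,0], slide=[[-20,0,0],[-12,0,0],[0,0,0],[0,0,0],[0,0,0]], roll=[0,0,0,0,0])

```text
t: 20.68
tcp_pos: [0.6004, -0.1249, 0.1932]
tcp_rot: [0.183, 3.11, 0.002]
contact_force: [0.0, 0.7, -0.4]
opening: 0.006
```

Run:
```python
from h import *
go([-.06,-.106,.132])
w=grab('wrist','w20.png');crop(w['img'],'w20c.png',350,450,190,290,6)
s=grab('side','sd20.png')
crop(s['img'],'sd20c.png',255,315,210,260,9)
```

```text
t 20.68 tcp [ 0.6004 -0.1249  0.1932] yaw -0.0035 zax [ 0.027  0.    -1.   ] F [ 0.   0.7 -0.4] open 0.6
stand mm [  51.7 -107.   193.2] shift [113.3   0.4  58.3]
```

View pics/w20c.png

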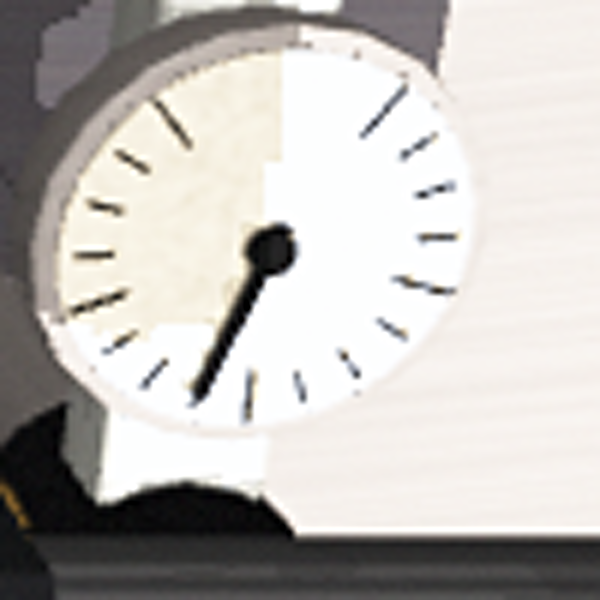

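View pics/sd20c.png

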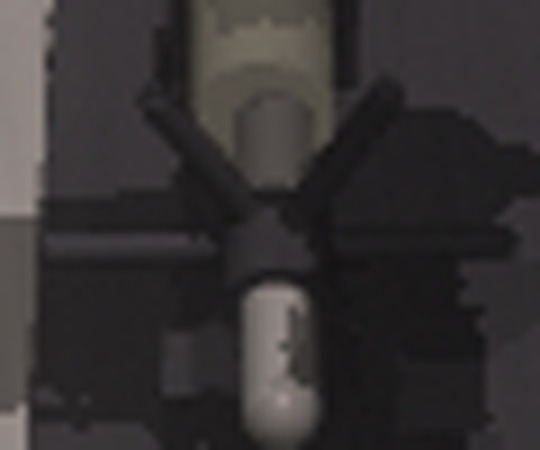

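Run:
```python
from h import *
f=lambda d:{k*1.25:v for k,v in d.items()}
m=dial(f({1:(419,146),2:(435,189),3:(438,237),5:(392,328),6:(348,362),7:(299,387),10:(153,374),11:(117,343),13:(94,255),14:(106,206),15:(131,161)}),(198,395),(270,250))
s=cams.grab_frame('side')
p=fitwheel(s,[(255+u/9,210+v/9) for u,v in [(395,90),(153,103),(50,245),(508,240)]],-2.62)
ph=np.radians([6.1,37.8,-38.6,-72.2,-109.9,np.degrees(p[0])]);N=np.array([10.1,8.6,12.4,13.2,13.05,m])
for A in (None,3):
  r=least_squares(lambda q:q[0]+(A or q[2])*np.cos(ph-q[1])-N,[10,-1.5,3]);print(r.x,np.degrees(r.x[1]),r.fun.round(2))
```

```text
dial mm tip-piv 11.35 tip-centre 11.19 piv [0.047 0.009] err 0.01
phi deg -151.96 y,x mm [-108.1    2.1] idx [np.int64(3), np.int64(2), np.int64(1), np.int64(4)] res [-0.5 -0.6 -0.4 -1.8 -1.1 -0.4 -0.3 -0.1 -1.5  1.4]
[10.201733   -1.47348316  3.10048746] -84.4243662786507 [ 0.07 -0.05 -0.04  0.03 -0.05  0.03]
[10.25071316 -1.4853366   3.        ] -85.10351834352421 [ 0.09  0.02 -0.08 -0.03 -0.08  0.08]
```

Request:
send_rows(grip=[0,0,0,0,0], slide=[[25,0,0],[25,0,0],[25,0,0],[25,0,0],[12,0,0]], roll=[0,0,0,0,0])

```text
t: 21.45
tcp_pos: [0.4864, -0.1114, 0.1905]
tcp_rot: [0.183, 3.108, 0.002]
contact_force: [-0.7, -0.1, 0.4]
opening: 0.004
```

Run:
```python
from h import *
go([-.06,-.106,.132])
```

```text
t 21.45 tcp [ 0.4864 -0.1114  0.1905] yaw -0.0036 zax [ 0.028 -0.    -1.   ] F [-0.7 -0.1  0.4] open 0.3
stand mm [ -63.1 -106.6  190.5] shift [-1.4  0.4 58.6]
```

Request:
send_rows(grip=[0,0,0,0,0], slide=[[0,0,20],[0,0,20],[0,0,15],[0,0,3],[0,0,0]], roll=[0,0,0,0,0])

```text
t: 22.08
tcp_pos: [0.4898, -0.1117, 0.1326]
tcp_rot: [0.183, 3.103, 0.002]
contact_force: [0.0, -0.2, -0.1]
opening: 0.005
```

Run:
```python
from h import *
go([.013,-.106,.132])
s=grab('side');crop(s['img'],'sd21c.png',240,370,150,290,4)
```

```text
t 22.07 tcp [ 0.4898 -0.1117  0.1326] yaw -0.0036 zax [ 0.033 -0.001 -0.999] F [ 0.  -0.2 -0.1] open 0.4
stand mm [ -59.7 -106.5  132.6] shift [-72.6   0.7   2.9]
```

View pics/sd21c.png

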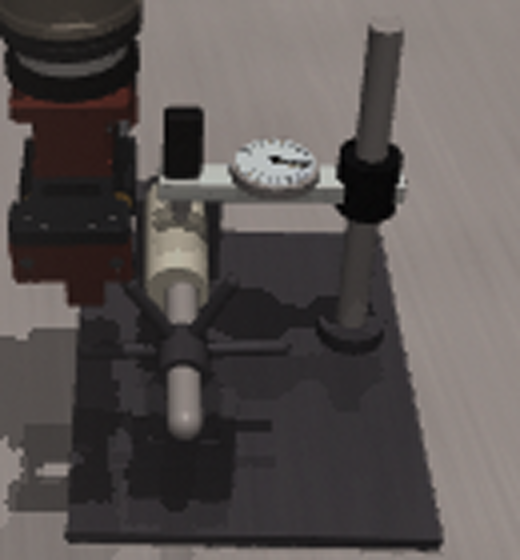

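Request:
send_rows(grip=[0,0,0,0,0], slide=[[-8,0,0],[-8,0,0],[-9,0,0],[-9,0,0],[-9,0,0]], roll=[0,0,0,0,0])

```text
t: 22.75
tcp_pos: [0.5354, -0.1167, 0.1355]
tcp_rot: [0.182, 3.103, 0.002]
contact_force: [-1.7, -0.1, 1.4]
opening: 0.002
```

Request:
send_rows(grip=[0,0,0,0,0], slide=[[-7,0,0],[-6,0,0],[-5,0,0],[-3,0,0],[0,0,0]], roll=[0,0,0,0,0])

```text
t: 23.38
tcp_pos: [0.5578, -0.1194, 0.1354]
tcp_rot: [0.182, 3.104, 0.002]
contact_force: [-0.5, 0.4, 0.5]
opening: 0.005
```

Run:
```python
from h import *
go([.013,-.106,.132])
s=grab('side');crop(s['img'],'sd22c.png',240,370,150,290,4)
```

```text
t 23.38 tcp [ 0.5578 -0.1194  0.1354] yaw -0.0035 zax [ 0.032 -0.001 -0.999] F [-0.5  0.4  0.5] open 0.5
stand mm [   8.7 -106.4  135.4] shift [-4.1  0.4  3.5]
```

View pics/sd22c.png

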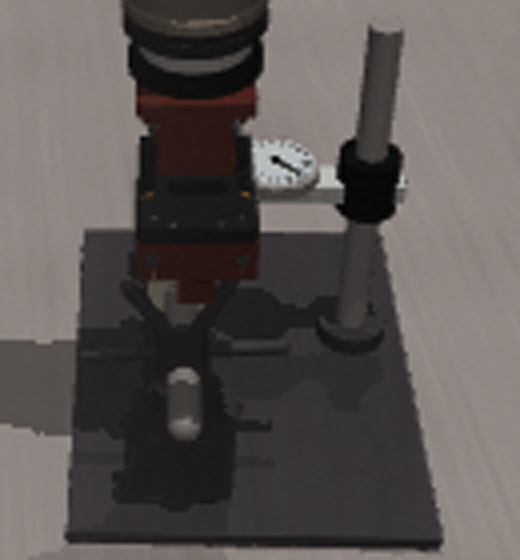

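Request:
send_rows(grip=[0,0,0,0,0], slide=[[-4,0,0],[-3,0,0],[-1,0,0],[0,0,0],[5,0,0]], roll=[0,0,0,0,0])

```text
t: 24.05
tcp_pos: [0.5613, -0.12, 0.1358]
tcp_rot: [0.183, 3.103, 0.002]
contact_force: [0.1, 0.7, 0.2]
opening: 0.002
```

Request:
send_rows(grip=[0,0,0,0,0], slide=[[2,0,0],[0,0,-20],[0,0,-20],[0,0,-20],[0,0,-20]], roll=[0,0,0,0,0])

```text
t: 24.68
tcp_pos: [0.5552, -0.1198, 0.217]
tcp_rot: [0.183, 3.104, 0.001]
contact_force: [0.2, -0.5, 0.4]
opening: 0.002
```

Run:
```python
from h import *
go([.05,-.106,.19])
s=grab('side');crop(s['img'],'sd23c.png',255,315,200,260,9)
crop(s['img'],'sd23d.png',290,330,180,205,14)
w=grab('wrist','w23.png')
```

```text
t 24.68 tcp [ 0.5552 -0.1198  0.217 ] yaw -0.0038 zax [ 0.032 -0.001 -0.999] F [ 0.2 -0.5  0.4] open 0.2
stand mm [   6.2 -107.1  217. ] shift [-42.9   1.2  28.4]
```

View pics/sd23c.png

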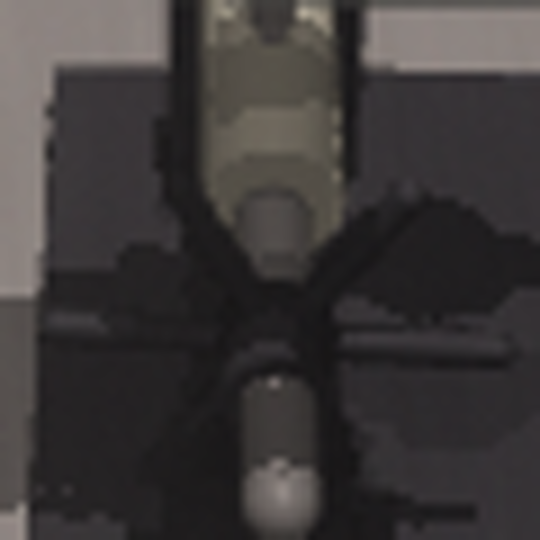

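View pics/sd23d.png

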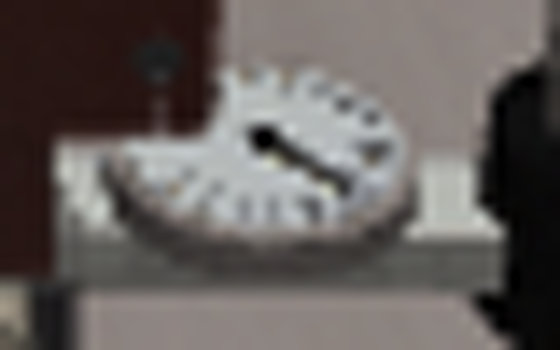

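View pics/w23.png

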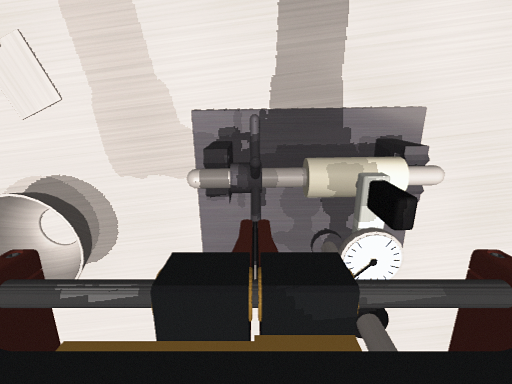

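Request:
send_rows(grip=[0,0,0,0,0], slide=[[-25,0,0],[-20,0,0],[0,0,12],[0,0,10],[0,0,0]], roll=[0,0,0,0,0])

```text
t: 25.4
tcp_pos: [0.5998, -0.1253, 0.1929]
tcp_rot: [0.183, 3.104, 0.001]
contact_force: [-0.0, -0.2, -0.4]
opening: 0.004
```

Run:
```python
from h import *
go([.052,-.106,.193])
w=grab('wrist','w24.png');crop(w['img'],'w24c.png',350,450,190,290,6)
s=grab('side');crop(s['img'],'sd24c.png',255,315,200,260,9)
g=np.clip(s['img'].astype(float)*2.2,0,255).astype(np.uint8);crop(g,'sd24e.png',255,315,200,260,9)
```

```text
t 25.4 tcp [ 0.5998 -0.1253  0.1929] yaw -0.0041 zax [ 0.032 -0.001 -0.999] F [-0.  -0.2 -0.4] open 0.3
stand mm [  51.1 -107.5  192.9] shift [-0.9  1.5 -0.1]
```

View pics/w24c.png

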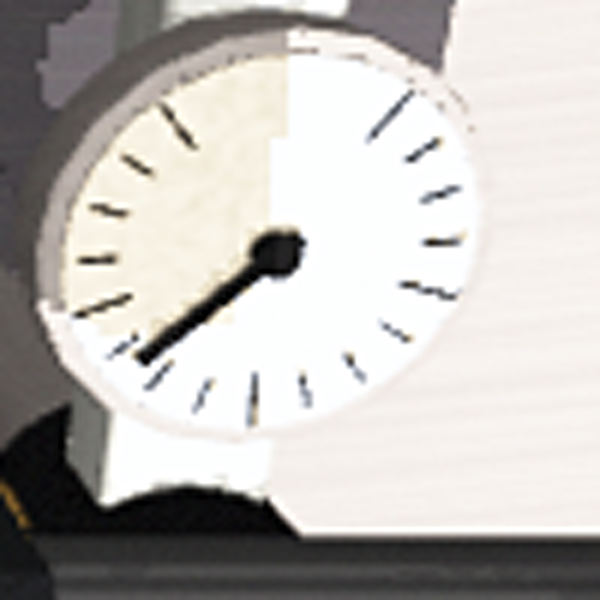

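View pics/sd24e.png

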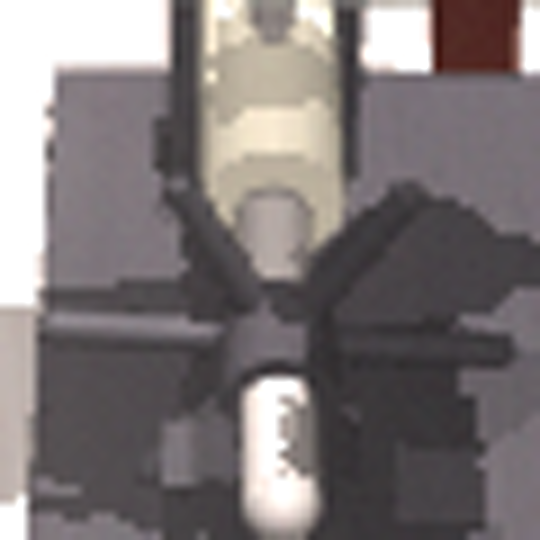

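Run:
```python
from h import *
f=lambda d:{k*1.25:v for k,v in d.items()}
m=dial(f({1:(423,149),2:(439,194),3:(442,241),5:(396,333),6:(355,367),7:(305,390),9:(203,395),10:(157,376),11:(122,347),13:(98,260),14:(109,210),15:(137,166)}),(145,357),(278,253))
s=cams.grab_frame('side')
p=fitwheel(s,[(255+u/9,200+v/9) for u,v in [(405,190),(178,188),(52,325),(506,350)]],-1.5)
ph=np.radians([6.1,37.8,-38.6,-72.2,-109.9,-151.5,np.degrees(p[0])]);N=np.array([10.1,8.6,12.4,13.2,13.05,11.3,m])
for A in (None,3):
  r=least_squares(lambda q:q[0]+(A or q[2])*np.cos(ph-q[1])-N,[10,-1.5,3]);print(r.x,np.degrees(r.x[1]),r.fun.round(2))
```

```text
dial mm tip-piv 13.38 tip-centre 13.14 piv [ 0.061 -0.009] err 0.008
phi deg -86.85 y,x mm [-108.8    2.1] idx [np.int64(2), np.int64(1), np.int64(0), np.int64(3)] res [ 0.4 -0.6 -1.1 -2.  -1.4 -0.8 -0.2 -0.4 -1.9  1.4]
[10.1702314  -1.46035054  3.15001672] -83.6719223279938 [ 0.08 -0.07 -0.01  0.06 -0.05  0.06 -0.07]
[10.25525809 -1.47957396  3.        ] -84.77334319803164 [ 0.11  0.04 -0.07 -0.02 -0.08  0.14 -0.13]
```

Request:
send_rows(grip=[0,0,0,0,0], slide=[[25,1,0],[25,0,0],[0,0,20],[0,0,20],[0,0,15]], roll=[0,0,0,0,0])

```text
t: 26.18
tcp_pos: [0.5543, -0.119, 0.1409]
tcp_rot: [0.184, 3.092, -0.001]
contact_force: [-0.6, -0.4, -0.2]
opening: 0.005
```

Run:
```python
from h import *
go([.017,-.106,.135])
```

```text
t 26.18 tcp [ 0.5543 -0.119   0.1409] yaw -0.0047 zax [ 0.044 -0.003 -0.999] F [-0.6 -0.4 -0.2] open 0.4
stand mm [   5.2 -106.4  140.9] shift [-11.5   0.5   6.4]
```

Request:
send_rows(grip=[0,0,0,0,0], slide=[[0,0,6],[-4,0,0],[-4,0,0],[-2,0,0],[0,0,0]], roll=[0,0,0,0,0])

```text
t: 26.8
tcp_pos: [0.5659, -0.1204, 0.1359]
tcp_rot: [0.184, 3.091, -0.001]
contact_force: [-1.0, 0.6, 0.6]
opening: 0.005
```

Run:
```python
from h import *
go([.017,-.106,.135])
s=grab('side')
g=np.clip(s['img'].astype(float)*2.2,0,255).astype(np.uint8);crop(g,'sd25e.png',255,315,200,260,9)
```

```text
t 26.8 tcp [ 0.5659 -0.1204  0.1359] yaw -0.0047 zax [ 0.045 -0.003 -0.999] F [-1.   0.6  0.6] open 0.4
stand mm [  16.9 -106.4  135.9] shift [-0.   0.4  0.9]
```

View pics/sd25e.png

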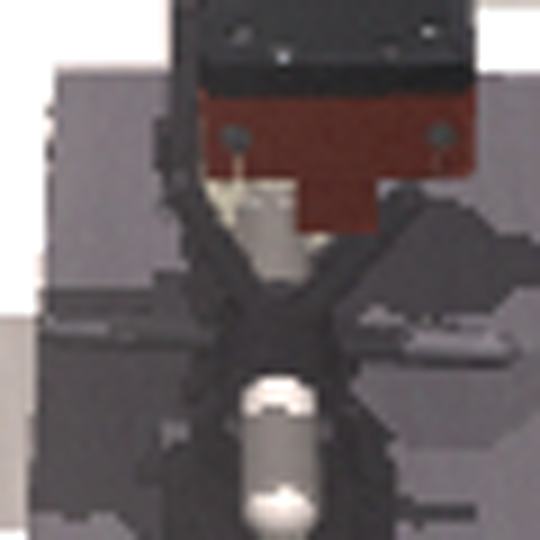

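Request:
send_rows(grip=[0,0,0,0,0], slide=[[6,0,0],[0,0,-20],[0,0,-20],[0,0,-20],[-22,0,0]], roll=[0,0,0,0,0])

```text
t: 27.48
tcp_pos: [0.5763, -0.1221, 0.1985]
tcp_rot: [0.184, 3.092, -0.002]
contact_force: [1.1, -0.1, 0.6]
opening: 0.001
```

Request:
send_rows(grip=[0,0,0,0,0], slide=[[-18,0,0],[0,0,0],[0,0,0],[0,0,0],[0,0,0]], roll=[0,0,0,0,0])

```text
t: 28.1
tcp_pos: [0.5926, -0.1242, 0.1994]
tcp_rot: [0.184, 3.093, -0.002]
contact_force: [0.2, -0.2, -0.2]
opening: 0.008
```

Run:
```python
from h import *
go([.052,-.106,.193])
w=grab('wrist','w26.png');crop(w['img'],'w26c.png',350,450,190,290,6)
s=grab('side','sd26.png')
g=np.clip(s['img'].astype(float)*2.2,0,255).astype(np.uint8);crop(g,'sd26e.png',255,315,200,260,9)
```

```text
t 28.1 tcp [ 0.5926 -0.1242  0.1994] yaw -0.0052 zax [ 0.043 -0.004 -0.999] F [ 0.2 -0.2 -0.2] open 0.7
stand mm [  43.9 -107.2  199.4] shift [-7.9  1.2  6.8]
```

View pics/w26c.png

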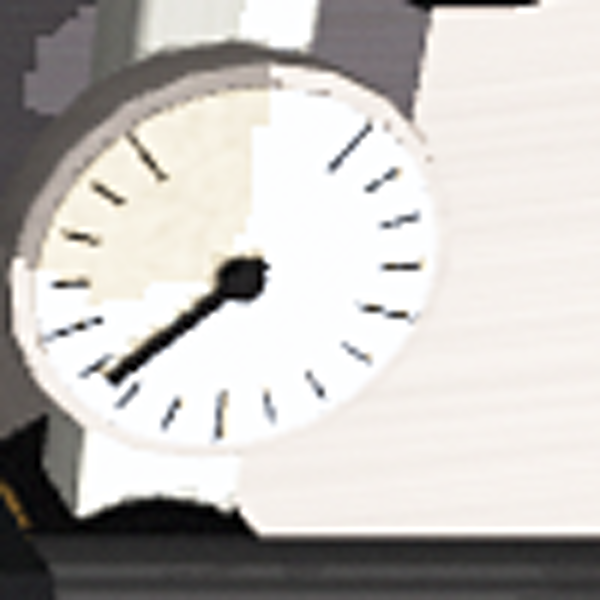

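View pics/sd26e.png

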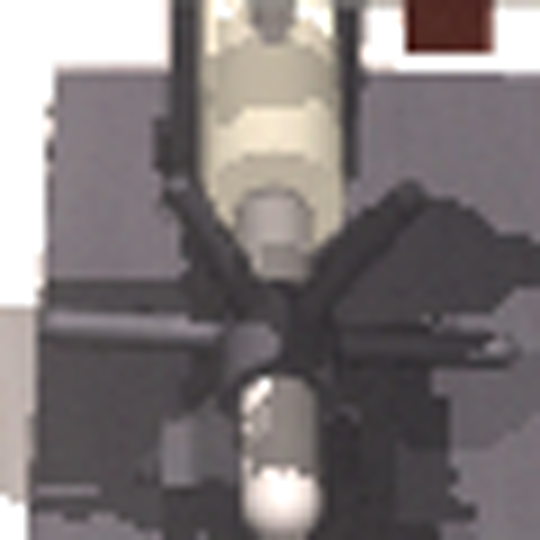

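Request:
send_rows(grip=[0,0,0,0,0], slide=[[0,0,-30],[0,0,-30],[0,0,0],[0,0,0],[0,0,0]], roll=[0,0,0,0,0])

```text
t: 28.82
tcp_pos: [0.5885, -0.1238, 0.2582]
tcp_rot: [0.185, 3.096, -0.001]
contact_force: [0.4, -0.1, -0.2]
opening: 0.006
```

Run:
```python
from h import *
s=grab('side','sd27.png');o=readout.get_obs();print(o['t'],o['contact_force'])
print(sign_off())
```

```text
28.875 [-0.62267897  1.06468024  0.15089309]
the job is handed in; nothing more can be done
None
```

View pics/sd27.png

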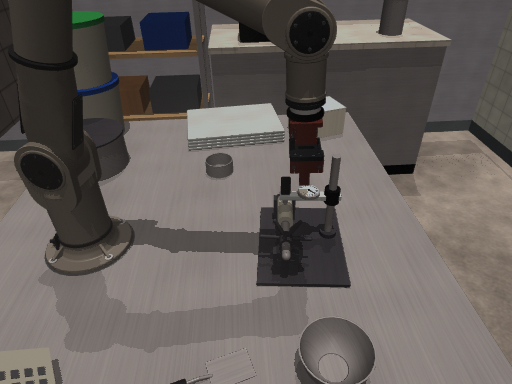

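I lowered the indicator head by its post until the needle read about 2.5 rad (10 mm, half stroke) and let go. I then turned the roller by its spokes and left it at its high spot, to within about 3°. I handed the job in at 28.9 s with the arm raised clear.

- **Finding the high spot:** I read the dial at six wheel angles over about 190° of turn. A sine fit to those readings put the high spot at a wheel angle of about -84° to -85°, measured from a spoke pointing straight up.
- **Where it rests:** after a last nudge I put the wheel at about -84° from where the finger stopped and at about -86° by eye from the side picture. I did not fit the angle again after that nudge.
- **Dial reading:** it read about 13.4 mm at the last full reading, before the nudge, and looked the same after it. It was the highest wrist-camera reading of the run, and the plunger never neared its 20 mm stop.
- **Disagreements:** the side and wrist cameras differed by up to about 0.3 mm on most readings. At the start angle the difference was about 0.5 mm, and there the fit used the wrist value. Pairs of readings compared separately put the high spot mostly between -82° and -86°, with one noisy pair of close angles at -79°.
- **Contact:** the force readings stayed under about 10 N. The roller stayed seated in the V-blocks, and the arm never came near the other things on the bench.

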